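Crock onto the kitchen scale

ROBOT

A 6-joint arm with a two-finger parallel gripper is mounted at the origin on the work surface. World frame = base frame: x ahead of the robot, y to its left, z up, the work surface at z = 0. Lengths are in m, angles in rad, forces in N, time in s.
With the tool pointing down it reaches from about 0.35 to 0.975 m from the base axis. Payload 4.9 kg.
Tool frame: the origin (TCP) lies on the centre line of the jaws, within the pads' length; the fingertips stand 14 mm ahead of it and the grasp point (between the pads) lies 5 mm behind it; z points along the fingers, y is the line along which they close (so a half turn about z gives the same grasp; the last joint's range is limited). The gripper opens to 85 mm and grips with 20 to 120 N. Pads are 22 mm wide; open, the fingers measure 114 mm over their backs; the gripper's body (76 mm by 85 mm) begins 54 mm behind the grasp point. The pads swing forward as they close: fully open they stand 13 mm farther back than shut.
Start: joints at [-1.418, 0.053, 1.613, -0, 1.476, -0.119], TCP at [0.168, -0.602, 0.245] pointing down, gripper open.
Joint ranges: [-3.01, 3.01], [-1.01, 2.22], [0.06, 2.58], [-1.02, 4.17], [0.09, 2.62], [-3.14, 3.14]. Speed limits (rad/s): [2.57, 2.57, 3.14, 3.14, 3.14, 3.14].

INTERFACE

Orientations are given as a unit quaternion [w, x, y, z].
In Python, from plant import * gives the robot as it stands.
- The arm moves only by the tool send_rows, never from a script. Its argument "steps" is a list of rows, each an object with "translation": the shift along the tool's x, y, z in cm, a list of three; "delta_rot": the turn, a rotation vector about the tool's x, y, z in rad, a list of three; "jaw": the finger opening in cm, from 0 to 8.54. In form: [{"translation": [dx, dy, dz], "delta_rot": [rx, ry, rz], "jaw": jaw}, ...]. A call has exactly 8 rows; each row is the pose to reach, as a shift and turn from the pose commanded when the call began, along the tool's axes at that moment; what a row does not reach only later rows make up. A row lasts 1/10 s, in which the tool goes at most 50 mm and 8.59 degrees, less where a joint would pass 70% of its speed; a pose out of reach is approached as far as the arm can. A call with a gripper value outside its range is refused whole. The fingers move at their own pace and stop on an object; the grip force is fixed at half the most. Time passes only in rows, so rows that repeat a pose let the fingers close, or fill a call up. It gives the time, the measured TCP pose, the force, the opening and the grip force at its end, in the units of the state.
- state(): the state, without advancing time (a new reading comes with each control period).
- grab_frame(name): name is "scene" or "top"; returns a dict with "pixels" (400x640x3 uint8, blue, green, red), "range_z" (400x640 float32, m along the optical axis (not along the pixel's ray), 0 where there is no reading), "fx", "fy", "cx", "cy" (pixels), "dist" ([k1, k2, p1, p2, k3] as OpenCV has them; the pictures are not rectified), "rvec" (rotation vector, rad) and "tvec" (3), from world to camera coordinates, as OpenCV has them. Camera axes: x right, y down, z forward; pixel columns grow to the right and rows downward; lengths in m; the calibration is good to about 2 mm. A picture is of the moment at which its call begins.
- job_done(): hands the job in; it is judged then, once.
The state is a dict: "time": time; "joint_pos": joint angles; "joint_vel": joint speeds; "joint_efforts": joint torques, N m; "tool_pos": TCP position; "tool_rot": TCP orientation; "contact_force": force on the tool from outside, world axes, zero at the start; "ft_torque": the same for the moment, N m; "gripper_width": opening from 0.0 (shut) to 1.0 (fully open); "grasp_force": force on a finger pad.
Only numpy, scipy, OpenCV 4.12 (cv2) and the standard library are available. Lean on these libraries where they do the work, as an engineer would, in place of code of your own. Each camera call takes 0.05 s, during which the arm holds its last target. There are 200 camera calls.

TASK

Get the kitchen scale ready for weighing flour: first lift the steel jug off the scale and stand it upright on the table beside the scale. Then take the square white crock, which is drying mouth-down on the grey mat, turn it over and stand it mouth-up in the middle of the scale's plate. Do not drop the crock or the jug, and leave the bowls, the black cup and the spoon where they are.

Things in the scene. Friction and masses are not known exactly. Their poses are not given: they have to be found in the camera images.
- crock: Loose square crock of white stoneware, straight flat sides, 62 x 62 mm outside, 95 mm tall, 5 mm thick, 0.3 kg; it lies steadily on a side. Origin: centre of the open mouth, at the rim. z points from the mouth to the closed bottom: up at the start (mouth-down), down when mouth-up; x and y are square to its sides. It starts near the middle of the mat, sides within 30 degrees of the world axes.
- crock_foot (a point): Centre of the outer face of the crock's closed bottom, 95 mm from the mouth along the crock's z axis.
- jug: Loose round steel jug, 80 mm outside, 90 mm tall, 0.2 kg, with a D-shaped handle on its -x side: a bar 12 mm wide (along y), its upright piece 64 to 74 mm from the jug's axis and 20 to 82 mm up, joined to the wall by 10 mm high arms at top and bottom. Origin: centre of the underside, z up. It starts upright on the scale's plate, handle towards the robot within 45 degrees.
- jug_handle (a point): Point inside the jug's handle, where the upright piece meets the top arm: 64 mm from the jug's axis on its -x side, 74 mm above its base (the handle's top face is 8 mm higher).
- scale: Fixed flat kitchen scale: black body 205 mm (x) x 165 mm (y) and 14 mm high, with a 150 x 150 mm steel plate whose top is 22 mm above the table, and a small display along the -x edge. Origin: on the table under the centre of the plate, z up.
- scale_plate (a point): Centre of the top face of the scale's plate, 22 mm above the table.
- mat: Fixed grey drying mat, 200 x 200 mm, 6 mm thick. Origin: centre of the underside. Mat and scale lie on opposite sides of the robot's centre line (either may be left), with bare table about 130 mm wide or more between them.
- bowl_a: Bystander: small round glass bowl, 80 mm wide, 32 mm high, beyond the work. Origin: centre of the underside.
- bowl_b: Bystander: small round white bowl, 80 mm wide, 32 mm high, beyond the work. Origin: centre of the underside.
- cup: Bystander: round black measuring cup, 90 mm wide, 50 mm high, beyond the work on the left. Origin: centre of the underside.
- spoon: Bystander: wooden spoon lying beyond the work on the right. Origin: middle of its underside.
Not all that is in view belongs to the job. Leave any green or pink look-alike of the jug alone.

How it is judged:
By the outcome, as a careful person would: the job done as asked, in the order asked, and still so for the second after the job is handed in, with the robot touching nothing.
It also fails if it takes over 72 s, if anything falls off the work surface, if the arm or the gripper's body presses on something with over 40 N, if the wrist force passes 120 N, or if a joint passes its speed limit or range.

## Working session

There is one attempt and no reset: what is moved stays moved. The work goes in short steps, Python scripts to look and compute and a tool call to move; the robot and the scene stay as the last step left them, time stands still between calls to the robot, and variables do not carry over. Pictures are saved under pics/ and viewed, at most 10 in all, crops included, and the job is handed in when it is done.

Besides the shell and the picture viewer there is one more tool, called after ">>>" as name([rows], argument=value, ...), one row to a line, values as JSON. send_rows: Moves the arm, as the interface text tells. Its arguments: {"type":"object","properties":{"steps":{"type":"array","items":{"type":"object","properties":{"translation":{"type":"array","items":{"type":"number"}},"delta_rot":{"type":"array","items":{"type":"number"}},"jaw":{"type":"number"}}}}},"required":["steps"]}

```bash
mkdir -p pics; ls; cat > h.py <<'E'
from plant import *
import numpy as np, cv2
from scipy.spatial.transform import Rotation as R
def cam(n):
    f=grab_frame(n); f['K']=np.array([[f['fx'],0,f['cx']],[0,f['fy'],f['cy']],[0,0,1.]]); f['d']=np.array(f['dist'],float)
    f['R']=cv2.Rodrigues(np.array(f['rvec'],float))[0]; f['t']=np.array(f['tvec'],float).ravel(); return f
def plane(f,uv,z):
    p=cv2.undistortPoints(np.array(uv,float).reshape(-1,1,2),f['K'],f['d']).reshape(-1,2)
    d=np.c_[p,np.ones(len(p))]@f['R']; c=-f['R'].T@f['t']
    return c+d*((z-c[2])/d[:,2])[:,None]
def cloud(f):
    v,u=np.mgrid[0:400,0:640]; uv=np.c_[u.ravel(),v.ravel()].astype(float)
    p=cv2.undistortPoints(uv.reshape(-1,1,2),f['K'],f['d']).reshape(-1,2)
    z=f['range_z'].ravel().astype(float)
    P=(np.c_[p,np.ones(len(p))]*z[:,None]-f['t'])@f['R']; P[z==0]=np.nan
    return P.reshape(400,640,3)
def tool():
    s=state(); q=s['tool_rot']; return np.array(s['tool_pos']),R.from_quat([q[1],q[2],q[3],q[0]])
E
python3 - <<'E'
from h import *
for n in('top','scene'):
    f=cam(n); cv2.imwrite(f'pics/{n}0.png',f['pixels']); print(n,-f['R'].T@f['t'],f['R'][2])
s=state();print(s); p,r=tool();print(r.as_matrix())
E
```

```text
pics
top [ 0.44365599 -0.06139898  1.27717006] [ 0.10681824 -0.00452698 -0.99426826]
scene [ 1.1115658  -0.66010319  1.29810051] [-0.37779708  0.40673458 -0.831767  ]
{'time': 0.1, 'joint_pos': array([-1.41799465e+00,  5.33415066e-02,  1.61411760e+00,  1.26752228e-05,
        1.47599291e+00, -1.19006370e-01]), 'joint_vel': array([-1.14616430e-03, -1.01883881e-03, -4.74374970e-03,  3.83515651e-04,
        5.31723482e-04,  5.27802666e-05]), 'joint_efforts': array([ 3.36060621e-04, -3.94902205e+01, -3.71362388e+01, -5.44797990e-05,
        3.94264251e-03, -1.49611719e-05]), 'tool_pos': array([ 0.16771626, -0.6015381 ,  0.24417787]), 'tool_rot': array([-9.29655993e-04,  9.90778907e-01,  1.35485395e-01, -9.40100740e-06]), 'contact_force': array([ 0.06956484, -0.0931087 , -0.68612093]), 'ft_torque': array([ 0.04347915, -0.04393536, -0.04435633]), 'grasp_force': 0.0, 'gripper_width': 0.9992594554892764}
[[ 9.63287415e-01  2.68472126e-01 -2.70538259e-04]
 [ 2.68472161e-01 -9.63285687e-01  1.83961970e-03]
 [ 2.33280980e-04 -1.84471450e-03 -9.99998271e-01]]
```

View pics/top0.png

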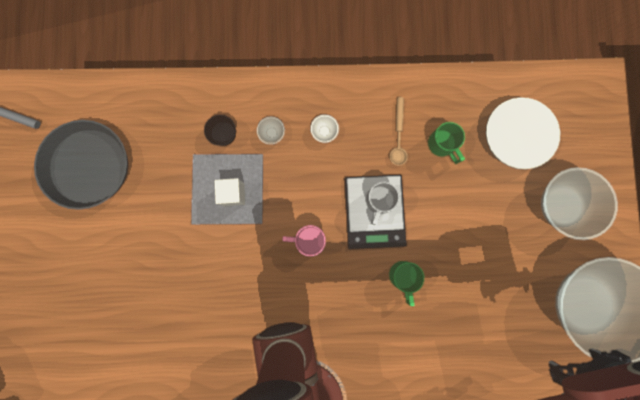

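View pics/scene0.png

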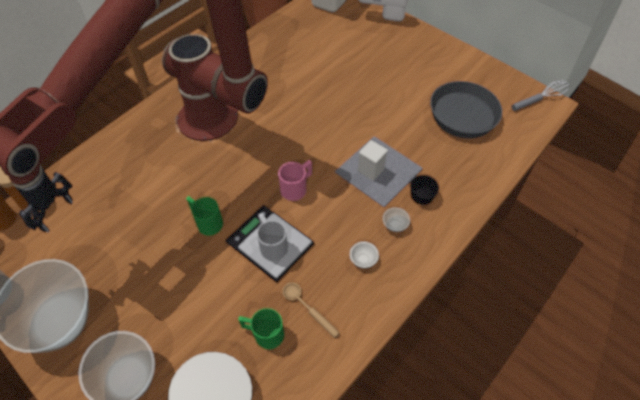

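The top view shows jug-like items: steel/grey (382,197) on the scale, pink (310,240), and green (407,277) and (449,138). The steel one on the scale fits the description. The crock is the white block at (227,191) on the mat. I'll measure now and confirm with one crop.

```bash
python3 - <<'E'
from h import *
f=cam('top'); P=cloud(f); im=f['pixels']; np.save('top.npy',P)
cv2.imwrite('pics/crop1.png',cv2.resize(im[150:320,180:440],None,fx=3,fy=3,interpolation=cv2.INTER_CUBIC))
def rep(n,m,z):
    m=m.astype(np.uint8); c=max(cv2.findContours(m,0,1)[0],key=cv2.contourArea)
    r=cv2.minAreaRect(plane(f,c.reshape(-1,2),z)[:,:2].astype(np.float32)*1000); print(n,r); return c
Z=P[...,2]; v,u=np.mgrid[0:400,0:640]
win=lambda a,b,c,d:(u>a)&(u<b)&(v>c)&(v<d)
print('crock Z',np.nanmedian(Z[188:195,222:232]),'mat',np.nanmedian(Z[205:218,200:255]),'plate',np.nanmedian(Z[218:228,392:400]))
rep('crock',win(190,265,150,225)&(im.min(2)>150),.101)
m=win(190,265,150,225)&(Z>.06); print('crock cloud mean',np.nanmean(P[m],0))
hsv=cv2.cvtColor(im,cv2.COLOR_BGR2HSV)
rep('mat',win(180,280,140,240)&(hsv[...,1]<60),.006)
rep('scale',win(335,415,165,255)&((hsv[...,1]<60)),.014)
m=win(340,412,165,255)&(Z>.045); j=P[m]
print('jug pts',m.sum(),np.nanmin(j,0),np.nanmax(j,0))
t=j[j[:,2]>.098]; print(len(t)); print(np.round(t[:, :]*1000).astype(int).tolist()[:150])
# others
for n,(a,b,c,d) in dict(pink=(280,330,220,260),g1=(388,428,258,310),g2=(425,470,118,168),bowls=(255,345,110,150),cup=(200,240,110,148)).items():
    q=P[win(a,b,c,d)&(Z>.02)]; print(n,np.nanpercentile(q,[1,99],axis=0).round(3).tolist())
E
```

```text
crock Z 0.10102043593571618 mat 0.006218727707198392 plate 0.02172235560355289
crock ((571.7091674804688, 189.0446014404297), (65.28316497802734, 65.17567443847656), 1.7725168466567993)
crock cloud mean [0.5694695  0.18587351 0.09774549]
mat ((589.01708984375, 207.33175659179688), (198.80882263183594, 197.6702880859375), 88.7647476196289)
scale ((514.9456787109375, -209.97328186035156), (199.41294860839844, 158.41712951660156), 1.4735732078552246)
jug pts 408 [ 0.47523334 -0.26092748  0.04504154] [ 0.58427345 -0.18251663  0.11605544]
216
[[584, -217, 113], [584, -220, 112], [584, -222, 112], [584, -225, 110], [584, -227, 115], [582, -209, 109], [582, -212, 110], [582, -215, 110], [582, -217, 111], [582, -220, 108], [582, -223, 109], [582, -225, 110], [581, -227, 112], [581, -230, 112], [582, -234, 105], [581, -235, 115], [581, -238, 111], [579, -204, 114], [579, -206, 111], [579, -209, 112], [580, -213, 100], [580, -234, 103], [579, -236, 104], [578, -237, 116], [578, -240, 112], [578, -243, 111], [576, -198, 116], [577, -201, 112], [577, -204, 108], [577, -241, 104], [576, -243, 112
[... 1701 characters left out ...]
99, 110], [514, -202, 109], [513, -240, 116], [513, -244, 108], [512, -200, 99], [511, -202, 110], [511, -204, 111], [511, -207, 107], [510, -235, 115], [510, -238, 111], [510, -240, 113], [509, -203, 100], [509, -205, 107], [509, -207, 105], [509, -209, 110], [509, -212, 110], [509, -215, 106], [508, -217, 111], [508, -220, 110], [508, -222, 111], [508, -225, 112], [508, -227, 112], [508, -230, 113], [508, -232, 112], [508, -235, 110]]
pink [[0.399, -0.065, 0.023], [0.474, 0.044, 0.094]]
g1 [[0.264, -0.322, 0.021], [0.374, -0.242, 0.094]]
g2 [[0.641, -0.448, 0.021], [0.746, -0.368, 0.093]]
bowls [[0.71, -0.109, 0.02], [0.787, 0.118, 0.036]]
cup [[0.705, 0.177, 0.021], [0.794, 0.262, 0.054]]
```

View pics/crop1.png

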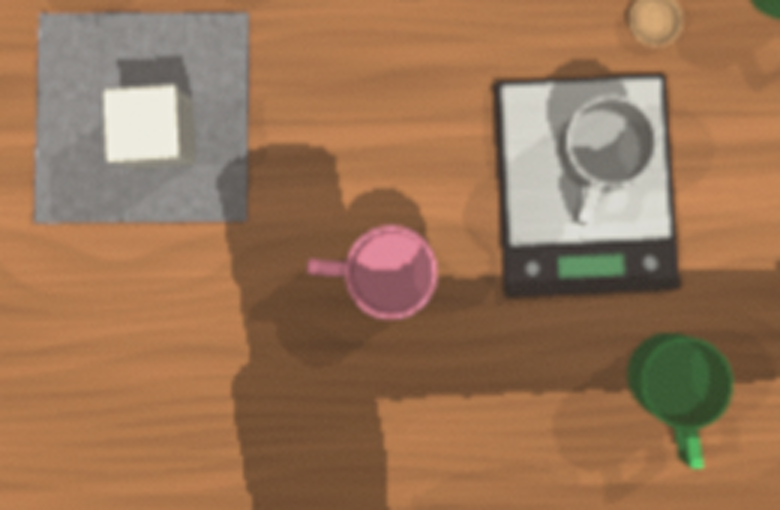

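The crop confirms it: the steel jug is at crop (608,140) with its handle at (590,205), on the scale. Next I'll get the handle direction and the plate centre.

```bash
cat >> h.py <<'E'
def go(p_t,x_axis,z_axis=(0,0,-1),cur=None,n=8):
    """print translation (cm) and delta_rot toward target pose with given tool z and x axes"""
    p,r=tool() if cur is None else cur
    z=np.array(z_axis,float);z/=np.linalg.norm(z); x=np.array(x_axis,float); x-=z*(x@z); x/=np.linalg.norm(x)
    M=R.from_matrix(np.c_[x,np.cross(z,x),z])
    t=r.inv().apply(np.array(p_t)-p)*100; d=(r.inv()*M).as_rotvec()
    print('trans',t.round(2),'rot',d.round(3),'deg',np.degrees(np.linalg.norm(d)).round(1),'dist',np.linalg.norm(t).round(1)); return np.array(p_t,float),M
E
python3 - <<'E'
from h import *
P=np.load('top.npy'); f=cam('top'); im=f['pixels']; g=im.min(2)
v,u=np.mgrid[0:400,0:640]; Z=P[...,2]
m=(u>340)&(u<412)&(v>165)&(v<255)
t=P[m&(Z>.1)][:,:2]; 
A=np.c_[2*t,np.ones(len(t))]; s=np.linalg.lstsq(A,(t**2).sum(1),rcond=None)[0]
for _ in range(3):
    d=np.linalg.norm(t-s[:2],axis=1); k=abs(d-.038)<.006; s=np.linalg.lstsq(A[k],(t[k]**2).sum(1),rcond=None)[0]
c=s[:2]; print('jug axis',c,np.sqrt(s[2]+c@c),k.sum())
q=P[m&(Z>.085)]; q=q[(np.linalg.norm(q[:,:2]-c,axis=1)>.046)&(q[:,0]<c[0])]; print((q*1000).round().astype(int).tolist())
dv=q[:,:2].mean(0)-c; print('handle dir deg',np.degrees(np.arctan2(*dv[::-1])))
pm=((g>130)&m).astype(np.uint8); pm=cv2.morphologyEx(pm,cv2.MORPH_CLOSE,np.ones((3,3)))
k=max(cv2.findContours(pm,0,1)[0],key=cv2.contourArea)
print('plate',cv2.minAreaRect(plane(f,k.reshape(-1,2),.022)[:,:2].astype(np.float32)*1000))
E
```

```text
jug axis [ 0.54408928 -0.22152404] 0.03856135099613333 162
[[502, -200, 98], [501, -202, 103], [501, -205, 103], [499, -199, 106], [499, -202, 104], [499, -205, 100], [499, -207, 102], [498, -210, 105], [496, -199, 106], [496, -202, 101], [496, -204, 106], [496, -206, 109], [496, -210, 101], [494, -197, 98], [493, -199, 105], [493, -202, 103], [493, -204, 105], [493, -207, 102], [491, -197, 102], [491, -199, 102], [491, -202, 103], [491, -204, 104], [491, -207, 102], [488, -197, 99], [488, -199, 107], [488, -201, 104], [488, -204, 105], [488, -207, 102], [486, -194, 100], [486, -196, 101], [486, -199, 102], [486, -201, 104], [485, -204, 106], [483, -194, 100], [483, -196, 106], [483, -199, 103], [483, -202, 102], [483, -204, 106], [481, -192, 97], [481, -194, 101], [481, -196, 104], [480, -198, 107], [480, -201, 107], [480, -204, 103], [478, -191, 97], [478, -193, 103], [478, -196, 102], [478, -199, 102], [478, -201, 101], [475, -197, 96], [475, -199, 98], [475, -201, 102]]
handle dir deg 159.44362513356896
plate ((535.6361083984375, -209.74124145507812), (150.05917358398438, 150.24923706054688), 1.4029256105422974)
```

```bash
python3 - <<'E'
from h import *
a=np.radians(-20); x=(np.cos(a),np.sin(a),0)
c=go((.483,-.199,.20),x); go((.483,-.199,.086),x,cur=c)
E
```

```text
trans [ 41.18 -30.32   4.5 ] rot [-0.001  0.     0.621] deg 35.6 dist 51.3
trans [ 0.   0.  11.4] rot [0. 0. 0.] deg 0.0 dist 11.4
```

>>> send_rows([
  {"translation":[3,-2.2,0.3],"delta_rot":[0,0,0.05],"jaw":8.5},
  {"translation":[6.5,-4.8,0.7],"delta_rot":[0,0,0.1],"jaw":8.5},
  {"translation":[10,-7.4,1.1],"delta_rot":[0,0,0.16],"jaw":8.5},
  {"translation":[13.5,-10,1.5],"delta_rot":[0,0,0.22],"jaw":8.5},
  {"translation":[17,-12.5,1.9],"delta_rot":[0,0,0.28],"jaw":8.5},
  {"translation":[20.5,-15.1,2.2],"delta_rot":[0,0,0.34],"jaw":8.5},
  {"translation":[24,-17.7,2.6],"delta_rot":[0,0,0.4],"jaw":8.5},
  {"translation":[27.5,-20.2,3],"delta_rot":[0,0,0.46],"jaw":8.5},
])

```text
time: 1.0
tool_pos: [0.3792, -0.332, 0.2151]
tool_rot: [0.0, 0.995, -0.095, 0.0]
contact_force: [0.2, -0.2, 0.3]
gripper_width: 0.995
grasp_force: 0.0
```

```bash
cat > q.py <<'E'
from h import *
import sys
s=state(); p,r=tool(); print('t',s['time'],'p',p.round(4),'z',r.as_matrix()[:,2].round(3),'x',r.as_matrix()[:,0].round(3),'j',s['joint_pos'].round(3),'F',s['contact_force'].round(1),'w',round(s['gripper_width'],3),'g',round(s['grasp_force'],1))
open('log.txt','a').write(repr((s['joint_pos'].tolist(),p.tolist(),r.as_matrix().tolist()))+'\n')
E
python3 - <<'E'
import q
from h import *
a=np.radians(-20); x=(np.cos(a),np.sin(a),0)
c=go((.483,-.199,.20),x)
E
```

```text
t 1.0 p [ 0.3792 -0.332   0.2151] z [ 0. -0. -1.] x [ 0.982 -0.19   0.   ] j [-0.867 -0.223  1.922  0.     1.442  0.895] F [ 0.2 -0.2  0.3] w 0.995 g 0.0
trans [  7.67 -15.03   1.51] rot [ 0.    -0.     0.158] deg 9.1 dist 16.9
```

>>> send_rows([
  {"translation":[1.9,-3.7,0.4],"delta_rot":[0,0,0.04],"jaw":5},
  {"translation":[3.8,-7.5,0.8],"delta_rot":[0,0,0.08],"jaw":5},
  {"translation":[5.8,-11.3,1.2],"delta_rot":[0,0,0.12],"jaw":5},
  {"translation":[7.7,-15.0,1.5],"delta_rot":[0,0,0.158],"jaw":5},
  {"translation":[7.7,-15.0,4.5],"delta_rot":[0,0,0.158],"jaw":5},
  {"translation":[7.7,-15.0,7.5],"delta_rot":[0,0,0.158],"jaw":5},
  {"translation":[7.7,-15.0,8.5],"delta_rot":[0,0,0.158],"jaw":5},
  {"translation":[7.7,-15.0,8.5],"delta_rot":[0,0,0.158],"jaw":5},
])

```text
time: 1.8
tool_pos: [0.4808, -0.2, 0.1282]
tool_rot: [-0.001, 0.985, -0.172, -0.002]
contact_force: [-0.0, -0.0, 0.6]
gripper_width: 0.586
grasp_force: 0.0
```

```bash
python3 - <<'E'
import q
from h import *
f=cam('top'); cv2.imwrite('pics/top1.png',cv2.resize(f['pixels'][140:290,300:450],None,fx=4,fy=4,interpolation=cv2.INTER_CUBIC))
f=cam('scene'); print(f['pixels'].shape); cv2.imwrite('pics/scene1.png',cv2.resize(f['pixels'][170:300,190:340],None,fx=4,fy=4,interpolation=cv2.INTER_CUBIC))
go((.483,-.199,.086),(np.cos(-.35),np.sin(-.35),0))
E
```

```text
t 1.8 p [ 0.4808 -0.2     0.1282] z [-0.004  0.002 -1.   ] x [ 0.941 -0.339 -0.004] j [-0.537 -0.092  1.958  0.     1.28   1.38 ] F [-0.  -0.   0.6] w 0.586 g 0.0
(400, 640, 3)
trans [-0.04 -0.23  4.54] rot [ 0.    -0.001  0.003] deg 0.2 dist 4.5
```

View pics/scene1.png

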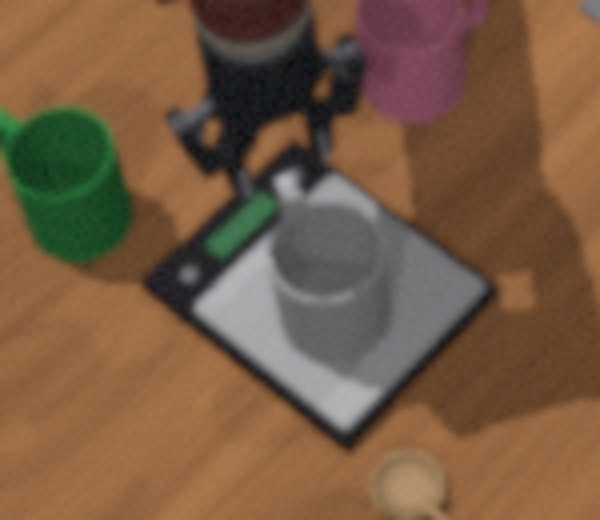

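The handle top (290,185) lies between the two fingertips (245,180) and (320,155). Now I'll descend and close.

>>> send_rows([
  {"translation":[0,-0.2,2],"delta_rot":[0,0,0],"jaw":5},
  {"translation":[0,-0.2,4.2],"delta_rot":[0,0,0],"jaw":5},
  {"translation":[0,-0.2,4.2],"delta_rot":[0,0,0],"jaw":5},
  {"translation":[0,-0.2,4.2],"delta_rot":[0,0,0],"jaw":0.5},
  {"translation":[0,-0.2,4.2],"delta_rot":[0,0,0],"jaw":0.5},
  {"translation":[0,-0.2,4.2],"delta_rot":[0,0,0],"jaw":0.5},
  {"translation":[0,-0.2,4.2],"delta_rot":[0,0,0],"jaw":0.5},
  {"translation":[0,-0.2,4.2],"delta_rot":[0,0,0],"jaw":0.5},
])

```text
time: 2.7
tool_pos: [0.484, -0.1997, 0.0904]
tool_rot: [0.001, 0.985, -0.172, 0.002]
contact_force: [-2.1, -0.9, 6.1]
gripper_width: 0.127
grasp_force: 59.5
```

>>> send_rows([
  {"translation":[0,-0.2,-1],"delta_rot":[0,0,0],"jaw":0.5},
  {"translation":[0,-0.2,-2.5],"delta_rot":[0,0,0],"jaw":0.5},
  {"translation":[0,-0.2,-4],"delta_rot":[0,0,0],"jaw":0.5},
  {"translation":[0,-0.2,-5],"delta_rot":[0,0,0],"jaw":0.5},
  {"translation":[0,-0.2,-5.5],"delta_rot":[0,0,0],"jaw":0.5},
  {"translation":[0,-0.2,-5.5],"delta_rot":[0,0,0],"jaw":0.5},
  {"translation":[0,-0.2,-5.5],"delta_rot":[0,0,0],"jaw":0.5},
  {"translation":[0,-0.2,-5.5],"delta_rot":[0,0,0],"jaw":0.5},
])

```text
time: 3.5
tool_pos: [0.483, -0.1966, 0.1424]
tool_rot: [-0.0, 0.985, -0.172, -0.001]
contact_force: [-0.3, 0.3, -0.9]
gripper_width: 0.131
grasp_force: 58.4
```

```bash
python3 - <<'E'
import q
from h import *
f=cam('scene'); cv2.imwrite('pics/scene2.png',cv2.resize(f['pixels'][150:300,170:340],None,fx=4,fy=4,interpolation=cv2.INTER_CUBIC))
P=cloud(f);
go((.478,-.352,.143),(np.cos(-.35),np.sin(-.35),0))
E
```

```text
t 3.5 p [ 0.483  -0.1966  0.1424] z [-0.001  0.001 -1.   ] x [ 0.941 -0.339 -0.002] j [-0.529 -0.108  1.947  0.     1.304  1.388] F [-0.3  0.3 -0.9] w 0.131 g 58.4
trans [ 4.8  14.79 -0.07] rot [-0.     0.002  0.004] deg 0.2 dist 15.5
```

View pics/scene2.png

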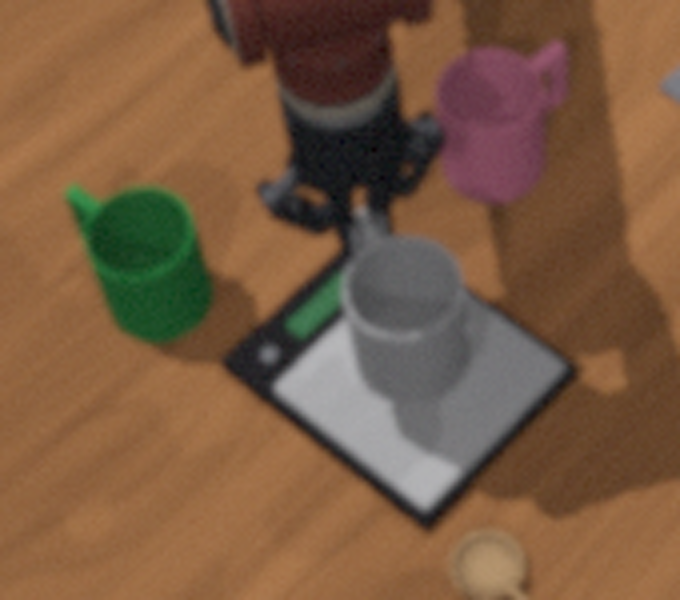

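The jug is lifted level at (405,310), held by its handle. Next I'll carry it to the right of the scale.

>>> send_rows([
  {"translation":[0.5,1.5,0],"delta_rot":[0,0,0],"jaw":0.5},
  {"translation":[1.4,4.4,0],"delta_rot":[0,0,0],"jaw":0.5},
  {"translation":[2.4,7.4,0],"delta_rot":[0,0,0],"jaw":0.5},
  {"translation":[3.4,10.4,0],"delta_rot":[0,0,0],"jaw":0.5},
  {"translation":[4.3,13.3,0],"delta_rot":[0,0,0],"jaw":0.5},
  {"translation":[4.8,14.8,0],"delta_rot":[0,0,0],"jaw":0.5},
  {"translation":[4.8,14.8,2.5],"delta_rot":[0,0,0],"jaw":0.5},
  {"translation":[4.8,14.8,5],"delta_rot":[0,0,0],"jaw":0.5},
])

```text
time: 4.35
tool_pos: [0.4789, -0.3539, 0.0936]
tool_rot: [0.001, 0.985, -0.173, 0.001]
contact_force: [-0.5, 0.2, -1.9]
gripper_width: 0.128
grasp_force: 58.6
```

>>> send_rows([
  {"translation":[0,0,0],"delta_rot":[0,0,0],"jaw":0.5},
  {"translation":[0,0,0.8],"delta_rot":[0,0,0],"jaw":0.5},
  {"translation":[0,0,1.4],"delta_rot":[0,0,0],"jaw":0.5},
  {"translation":[0,0,1.8],"delta_rot":[0,0,0],"jaw":0.5},
  {"translation":[0,0,2.1],"delta_rot":[0,0,0],"jaw":0.5},
  {"translation":[0,0,2.2],"delta_rot":[0,0,0],"jaw":0.5},
  {"translation":[0,0,2.2],"delta_rot":[0,0,0],"jaw":0.5},
  {"translation":[0,0,2.2],"delta_rot":[0,0,0],"jaw":0.5},
])

```text
time: 5.15
tool_pos: [0.4786, -0.3526, 0.0717]
tool_rot: [0.0, 0.985, -0.172, 0.0]
contact_force: [-0.2, -0.6, -1.8]
gripper_width: 0.128
grasp_force: 58.6
```

```bash
python3 - <<'E'
import q
from h import *
f=cam('scene'); P=cloud(f); Z=P[...,2]
m=(abs(P[...,0]-.54)<.05)&(abs(P[...,1]+.375)<.05)&(Z>.02); q=P[m]; print(len(q),np.nanpercentile(q,[0,1,50,99,100],axis=0).round(3).tolist())
E
```

```text
t 5.15 p [ 0.4786 -0.3526  0.0717] z [ 0. -0. -1.] x [ 0.941 -0.339  0.001] j [-0.76   0.149  1.816  0.     1.176  1.157] F [-0.2 -0.6 -1.8] w 0.128 g 58.6
2384 [[0.49, -0.416, 0.02], [0.491, -0.415, 0.023], [0.511, -0.361, 0.233], [0.58, -0.326, 0.378], [0.582, -0.325, 0.384]]
```

Still about 3 mm above the table. I'll lower it gently, release and retreat.

>>> send_rows([
  {"translation":[0,0,0.1],"delta_rot":[0,0,0],"jaw":0.5},
  {"translation":[0,0,0.2],"delta_rot":[0,0,0],"jaw":0.5},
  {"translation":[0,0,0.3],"delta_rot":[0,0,0],"jaw":0.5},
  {"translation":[0,0,0.3],"delta_rot":[0,0,0],"jaw":0.5},
  {"translation":[0,0,0.3],"delta_rot":[0,0,0],"jaw":0.5},
  {"translation":[0,0,0.3],"delta_rot":[0,0,0],"jaw":0.5},
  {"translation":[0,0,0.3],"delta_rot":[0,0,0],"jaw":0.5},
  {"translation":[0,0,0.3],"delta_rot":[0,0,0],"jaw":0.5},
])

```text
time: 6.0
tool_pos: [0.4785, -0.3526, 0.0685]
tool_rot: [0.0, 0.985, -0.172, 0.0]
contact_force: [-1.5, -0.3, 0.6]
gripper_width: 0.132
grasp_force: 59.1
```

>>> send_rows([
  {"translation":[0,0,0],"delta_rot":[0,0,0],"jaw":2},
  {"translation":[0,0,0],"delta_rot":[0,0,0],"jaw":4},
  {"translation":[0,0,0],"delta_rot":[0,0,0],"jaw":5},
  {"translation":[0,0,0],"delta_rot":[0,0,0],"jaw":5},
  {"translation":[0,0,-3],"delta_rot":[0,0,0],"jaw":5},
  {"translation":[0,0,-7],"delta_rot":[0,0,0],"jaw":5},
  {"translation":[0,0,-12],"delta_rot":[0,0,0],"jaw":5},
  {"translation":[0,0,-16],"delta_rot":[0,0,0],"jaw":8.5},
])

```text
time: 6.8
tool_pos: [0.4787, -0.3526, 0.2311]
tool_rot: [0.001, 0.985, -0.172, 0.001]
contact_force: [0.8, -0.9, 0.4]
gripper_width: 0.741
grasp_force: 0.0
```

```bash
python3 - <<'E'
import q
from h import *
f=cam('scene'); cv2.imwrite('pics/scene3.png',cv2.resize(f['pixels'],None,fx=1.25,fy=1.25,interpolation=cv2.INTER_CUBIC))
f=cam('top');P=cloud(f); Z=P[...,2]
m=(abs(P[...,0]-.54)<.06)&(abs(P[...,1]+.375)<.06)&(Z>.02)&(Z<.11); q=P[m]; print(len(q),np.nanpercentile(q,[0,1,50,99,100],axis=0).round(3).tolist())
# kinematic fit from log (planar, j4=0): r,z from j2,j3,j5
import ast
A=[];b=[]
for l in open('log.txt'):
    j,p,M=ast.literal_eval(l); print(np.round(j,3),np.round(p,3),round(np.arctan2(p[1],p[0]),3),round(np.hypot(p[0],p[1]),3))
E
```

```text
t 6.8 p [ 0.4787 -0.3526  0.2311] z [ 0.001 -0.001 -1.   ] x [ 0.941 -0.339  0.002] j [-0.76  -0.011  1.702  0.     1.449  1.157] F [ 0.8 -0.9  0.4] w 0.741 g 0.0
387 [[0.48, -0.415, 0.02], [0.481, -0.414, 0.021], [0.549, -0.371, 0.058], [0.578, -0.334, 0.092], [0.578, -0.334, 0.095]]
[-0.867 -0.223  1.922  0.     1.442  0.895] [ 0.379 -0.332  0.215] -0.719 0.504
[-0.537 -0.092  1.958  0.     1.28   1.38 ] [ 0.481 -0.2    0.128] -0.394 0.521
[-0.529 -0.108  1.947  0.     1.304  1.388] [ 0.483 -0.197  0.142] -0.387 0.521
[-0.76   0.149  1.816  0.     1.176  1.157] [ 0.479 -0.353  0.072] -0.635 0.594
[-0.76  -0.011  1.702  0.     1.449  1.157] [ 0.479 -0.353  0.231] -0.635 0.595
```

View pics/scene3.png

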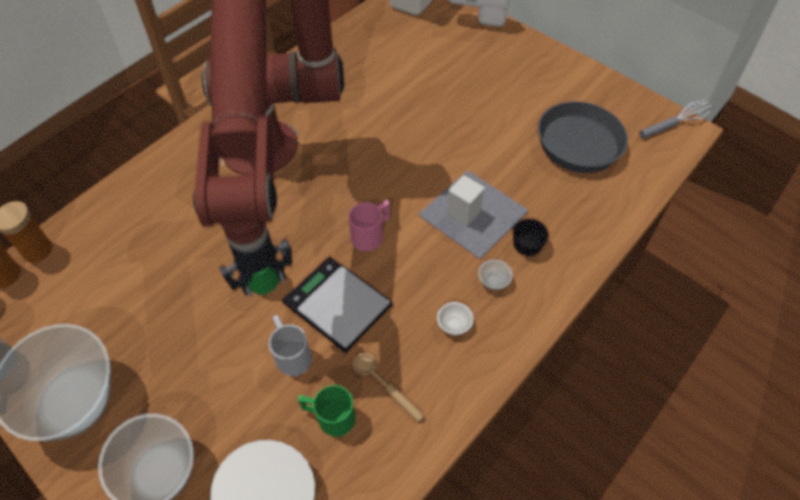

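The jug stands upright beside the scale at (290,348), and its rim height of 92 mm fits the given size. Next I'll fit a simple kinematic model, so I can tell which crock turns are reachable.

```bash
python3 - <<'E'
from h import *
import ast
D=[ast.literal_eval(l) for l in open('log.txt')]
D.append(([-1.418,0.0533,1.6141,0,1.476,-.119],[.16772,-.60154,.24418],None))
A=[];b=[]
for j,p,M in D:
    p2=j[1];p3=j[1]+j[2]; r=np.sqrt(p[0]**2+p[1]**2-.0745**2)
    # wrist at p3 dir u=(sin,cos), perpendicular v=(cos,-sin)
    A+= [[1,0,np.sin(p2),np.sin(p3),np.cos(p3)],[0,1,np.cos(p2),np.cos(p3),-np.sin(p3)]]; b+=[r,p[2]]
A=np.array(A);s,res,rk,sv=np.linalg.lstsq(A,b,rcond=None); print('a1,h-L6,L2,L4,a3',s.round(4),'res',np.abs(A@s-b).max(),sv)
A2=A[:,1:]; s2=np.linalg.lstsq(A2,b,rcond=None)[0]; print('a1=0',s2.round(4),np.abs(A2@s2-b).max())
A3=A[:,1:4]; s3=np.linalg.lstsq(A3,b,rcond=None)[0]; print('a1=a3=0',s3.round(4),np.abs(A3@s3-b).max())
j,p,M=D[4]; ry=lambda a:R.from_euler('y',a);rz=lambda a:R.from_euler('z',a)
Q=rz(j[0])*ry(j[1]+j[2])*rz(j[3])*ry(j[4])*rz(j[5]); print((Q.inv()*R.from_matrix(M)).as_rotvec(),'tool vs q')
E
```

```text
a1,h-L6,L2,L4,a3 [-1.000e-04 -2.720e-02  4.279e-01  6.102e-01  9.750e-02] res 0.0007413366868036508 [4.23245566 3.4589228  0.22765823 0.18934907 0.18571703]
a1=0 [-0.0272  0.4279  0.6101  0.0975] 0.0007423763070514289
a1=a3=0 [-0.0952  0.3962  0.5876] 0.014077338391614846
[-2.28565859e-16  4.62309975e-16  1.57079633e+00] tool vs q
```

```bash
python3 - <<'E'
from h import *
s,c=np.sin(.7),np.cos(.7)
cc=go((.48,-.15,.32),(c,0,s),(s,0,-c))
go((.48,.05,.32),(1,0,0),(0,s,-c),cur=cc)
E
```

```text
trans [ -6.96 -19.19  -8.49] rot [ 0.129  0.681 -0.329] deg 43.9 dist 22.1
trans [  0. -20.   0.] rot [ 0.671 -0.671  0.245] deg 56.1 dist 20.0
```

>>> send_rows([
  {"translation":[-1,-2.7,-1.2],"delta_rot":[0.018,0.097,-0.047],"jaw":8.5},
  {"translation":[-2,-5.4,-2.4],"delta_rot":[0.037,0.195,-0.094],"jaw":8.5},
  {"translation":[-3,-8.2,-3.6],"delta_rot":[0.055,0.292,-0.141],"jaw":8.5},
  {"translation":[-4,-11,-4.8],"delta_rot":[0.074,0.389,-0.188],"jaw":8.5},
  {"translation":[-5,-13.7,-6],"delta_rot":[0.092,0.486,-0.235],"jaw":8.5},
  {"translation":[-6,-16.4,-7.2],"delta_rot":[0.11,0.583,-0.282],"jaw":8.5},
  {"translation":[-7,-19.2,-8.5],"delta_rot":[0.129,0.681,-0.329],"jaw":8.5},
  {"translation":[-7,-19.2,-8.5],"delta_rot":[0.129,0.681,-0.329],"jaw":8.5},
])

```text
time: 7.7
tool_pos: [0.4768, -0.1459, 0.3133]
tool_rot: [-0.005, 0.941, -0.0, 0.339]
contact_force: [-0.1, -1.2, 0.3]
gripper_width: 0.994
grasp_force: 0.0
```

```bash
python3 q.py
```

```text
t 7.7 p [ 0.4768 -0.1459  0.3133] z [ 0.639  0.009 -0.77 ] x [ 0.77  -0.004  0.639] j [-0.669 -0.726  2.205  0.46   1.134  0.82 ] F [-0.1 -1.2  0.3] w 0.994 g 0.0
```

>>> send_rows([
  {"translation":[0,-2.5,0],"delta_rot":[0.084,-0.084,0.031],"jaw":8.5},
  {"translation":[0,-5,0],"delta_rot":[0.168,-0.168,0.061],"jaw":8.5},
  {"translation":[0,-7.5,0],"delta_rot":[0.252,-0.252,0.092],"jaw":8.5},
  {"translation":[0,-10,0],"delta_rot":[0.336,-0.336,0.122],"jaw":8.5},
  {"translation":[0,-12.5,0],"delta_rot":[0.42,-0.42,0.153],"jaw":8.5},
  {"translation":[0,-15,0],"delta_rot":[0.504,-0.504,0.184],"jaw":8.5},
  {"translation":[0,-17.5,0],"delta_rot":[0.588,-0.588,0.214],"jaw":8.5},
  {"translation":[0,-20,0],"delta_rot":[0.671,-0.671,0.245],"jaw":8.5},
])

```text
time: 8.5
tool_pos: [0.4783, 0.0521, 0.3149]
tool_rot: [-0.349, 0.937, -0.002, -0.007]
contact_force: [0.8, -0.2, 0.2]
gripper_width: 0.996
grasp_force: 0.0
```

```bash
python3 q.py; cat > kin.py <<'E'
from h import *
import ast
from scipy.optimize import least_squares
ry=lambda a:R.from_euler('y',a)
rz=lambda a:R.from_euler('z',a); rx=lambda a:R.from_euler('x',a)
E
python3 - <<'E'
from kin import *
for l in open('log.txt').readlines()[-2:]:
    j,p,M=ast.literal_eval(l); M=R.from_matrix(M)
    for n,w in(('z',rz),('x',rx)):
      for sg in(1,-1):
        Q=rz(j[0])*ry(j[1]+j[2])*w(sg*j[3])*ry(j[4])*rz(j[5]+np.pi/2); print(n,sg,(Q.inv()*M).magnitude().round(4))
    # UR-like order variants: after j5
        Q=rz(j[0])*ry(j[1]+j[2]+j[4])*w(sg*j[3])*rz(j[5]+np.pi/2); print('post',n,sg,(Q.inv()*M).magnitude().round(4))
E
```

```text
t 8.5 p [0.4783 0.0521 0.3149] z [-0.012  0.654 -0.756] x [ 1.     0.001 -0.015] j [-0.397 -0.265  1.899  0.66   1.788  1.232] F [ 0.8 -0.2  0.2] w 0.996 g 0.0Traceback (most recent call last):
  File "<stdin>", line 6, in <module>
AttributeError: 'float' object has no attribute 'round'
```

```bash
python3 - <<'E'
from kin import *
D=[ast.literal_eval(l) for l in open('log.txt')]
for j,p,M in D[-2:]:
    M=R.from_matrix(M)
    for n,w in(('z',rz),('x',rx)):
      for sg in(1,-1):
        Q=rz(j[0])*ry(j[1]+j[2])*w(sg*j[3])*ry(j[4])*rz(j[5]+np.pi/2); print(n,sg,round((Q.inv()*M).magnitude(),4))
        Q=rz(j[0])*ry(j[1]+j[2]+j[4])*w(sg*j[3])*rz(j[5]+np.pi/2); print('post',n,sg,round((Q.inv()*M).magnitude(),4))
D.append(([-1.418,0.0533,1.6141,0,1.476,-.119],[.16772,-.60154,.24418],None))
for sg in (1,-1):
  def fk(j,k):
    h,L2,e,f,dy,w5x,w5y,L6=k
    v=rz(j[5]+np.pi/2).apply([0,0,L6]); v=ry(j[4]).apply(v+np.array([w5x,0,0])); v=rz(sg*j[3]).apply(v+np.array([0,w5y,0]))
    v=ry(j[2]).apply(v+np.array([f,dy,e])); v=ry(j[1]).apply(v+np.array([0,0,L2])); return rz(j[0]).apply(v+np.array([0,0,h]))
  s=least_squares(lambda k:np.concatenate([fk(j,k)-p for j,p,M in D]+[np.array(k[5:7])*1e-3]),[.2,.43,.61,.1,.07,0,0,.2]); print(sg,s.x.round(4),np.abs(s.fun).max())
E
```

```text
z 1 0.0
post z 1 0.4915
z -1 0.9207
post z -1 0.7746
x 1 0.6481
post x 1 0.8985
x -1 0.6481
post x -1 0.1977
z 1 0.0
post z 1 1.0213
z -1 1.3194
post z -1 0.8168
x 1 0.9243
post x 1 1.3113
x -1 0.9243
post x -1 0.1408
1 [ 0.238   0.4264  0.6099  0.0957  0.0742 -0.      0.      0.2655] 2.583727796429125e-05
-1 [ 0.0546  0.2453  0.6099  0.0662  0.2298  0.0231 -0.1357 -0.065 ] 0.10944781223745653
```

```bash
cat >> kin.py <<'E'
H,L2,E_,F_,DY,L6=.238,.4264,.6099,.0957,.0742,.2655
LO=np.array([-3.01,-1.01,.06,-1.02,.09,-3.14]);HI=np.array([3.01,2.22,2.58,4.17,2.62,3.14])
def ik(p,M):
    """all joint solutions inside limits with their margin"""
    w=np.array(p)-L6*M.as_matrix()[:,2]; rr=w[0]**2+w[1]**2-DY**2; out=[]
    if rr<0: return out
    Lf=np.hypot(E_,F_); g=np.arctan2(F_,E_)
    for r in(np.sqrt(rr),-np.sqrt(rr)):
        j1=np.arctan2(w[1],w[0])-np.arctan2(DY,r); z=w[2]-H
        c=(r*r+z*z-L2**2-Lf**2)/(2*L2*Lf)
        if abs(c)>1: continue
        for e in(1,-1):
            q=e*np.arccos(c); j3=q-g; j2=np.arctan2(r,z)-np.arctan2(Lf*np.sin(q),L2+Lf*np.cos(q))
            B=(rz(j1)*ry(j2+j3)).inv()*M*rz(-np.pi/2)
            A=B.as_matrix(); j5=np.arccos(np.clip(A[2,2],-1,1)); j4=np.arctan2(A[1,2],A[0,2]); j6=np.arctan2(A[2,1],-A[2,0])
            for a in(0,2*np.pi):
              for b in (0,):
                J=np.array([(j1+np.pi)%(2*np.pi)-np.pi,(j2+np.pi)%(2*np.pi)-np.pi,(j3+np.pi)%(2*np.pi)-np.pi,j4+a,j5,j6+b])
                m=np.minimum(J-LO,HI-J).min()
                if m>0.03: out.append((m,J))
    return sorted(out,key=lambda t:-t[0])
def ori(u,tilt,s):
    """tool z = u sin(tilt) - k cos(tilt); closing axis y = s * (k x u)"""
    u=np.array(u,float); k=np.array([0,0,1.]); z=u*np.sin(tilt)-k*np.cos(tilt); y=s*np.cross(k,u)
    return R.from_matrix(np.c_[np.cross(y,z),y,z])
E
python3 - <<'E'
from kin import *
for l in open('log.txt').readlines()[-2:]:
    j,p,M=ast.literal_eval(l); print(np.round(j,3),[ (round(m,2),J.round(3)) for m,J in ik(p,R.from_matrix(M))])
C=np.array([.571,.188,.0]);S=np.array([.536,-.21,0]); T=np.array([.58,-.03,0])
for n,u in dict(px=(1,0,0),mx=(-1,0,0),py=(0,1,0),my=(0,-1,0)).items():
  for s in(1,-1):
    for where,p in (('crock',C),('mid',T),('scale',S)):
      row=[]
      for t in (-60,-50,-45,-40,-30,30,40,45,50,60):
        b=ik(p+[0,0,.08],ori(u,np.radians(t),s)); row.append(f"{t}:{b[0][0]:.2f}" if b else f"{t}:--")
      print(n,s,where,' '.join(row))
E
```

```text
[-0.669 -0.726  2.205  0.46   1.134  0.82 ] [(np.float64(0.28), array([-0.669, -0.726,  2.205,  0.46 ,  1.134,  0.82 ]))]
[-0.397 -0.265  1.899  0.66   1.788  1.232] [(np.float64(0.68), array([-0.397, -0.265,  1.899,  0.66 ,  1.788,  1.232]))]
px 1 crock -60:0.42 -50:0.58 -45:0.65 -40:0.74 -30:0.90 30:0.47 40:0.33 45:0.24 50:-- 60:--
px 1 mid -60:0.43 -50:0.59 -45:0.67 -40:0.75 -30:0.91 30:0.41 40:0.31 45:0.25 50:0.18 60:0.16
px 1 scale -60:0.50 -50:0.65 -45:0.72 -40:0.77 -30:0.82 30:0.42 40:0.33 45:0.17 50:-- 60:0.21
px -1 crock -60:0.42 -50:0.58 -45:0.65 -40:0.74 -30:0.90 30:0.47 40:0.33 45:0.24 50:-- 60:--
px -1 mid -60:0.43 -50:0.59 -45:0.67 -40:0.75 -30:0.91 30:0.41 40:0.31 45:0.25 50:0.18 60:0.16
px -1 scale -60:0.50 -50:0.65 -45:0.72 -40:0.77 -30:0.82 30:0.42 40:0.33 45:0.30 50:0.26 60:0.21
mx 1 crock -60:-- -50:-- -45:0.24 -40:0.33 -30:0.47 30:0.90 40:0.74 45:0.65 50:0.58 60:0.42
mx 1 mid -60:0.16 -50:0.18 -45:0.25 -40:0.31 -30:0.41 30:0.91 40:0.75 45:0.67 50:0.59 60:0.43
mx 1 scale -60:0.21 -50:0.26 -45:0.30 -40:0.33 -30:0.42 30:0.82 40:0.77 45:0.72 50:0.65 60:0.50
mx -1 cro
[... 695 characters left out ...]
0:0.46 30:0.77 40:0.80 45:0.81 50:0.82 60:0.85
py -1 scale -60:-- -50:-- -45:0.11 -40:0.22 -30:0.43 30:0.86 40:0.91 45:0.93 50:0.89 60:0.77
my 1 crock -60:0.69 -50:0.69 -45:0.69 -40:0.69 -30:0.70 30:0.53 40:0.40 45:0.34 50:0.28 60:0.16
my 1 mid -60:0.85 -50:0.82 -45:0.81 -40:0.80 -30:0.77 30:0.46 40:0.29 45:0.21 50:0.13 60:--
my 1 scale -60:0.77 -50:0.89 -45:0.93 -40:0.91 -30:0.86 30:0.43 40:0.22 45:0.11 50:-- 60:--
my -1 crock -60:0.63 -50:0.53 -45:0.47 -40:0.40 -30:0.26 30:0.53 40:0.40 45:0.34 50:0.28 60:0.16
my -1 mid -60:0.76 -50:0.71 -45:0.68 -40:0.64 -30:0.55 30:0.27 40:0.29 45:0.21 50:0.13 60:--
my -1 scale -60:0.77 -50:0.87 -45:0.86 -40:0.84 -30:0.78 30:-- 40:0.19 45:0.11 50:-- 60:--
```

The fitted model matches exactly, so I'll turn the crock in two 90° turns with a regrasp in between, tool tilt +60° to −30° about world x. I'll lay it on its side on the mat between them.

```bash
cat >> kin.py <<'E'
from scipy.spatial.transform import Slerp
YAW=np.radians(1.6); U=np.array([-np.sin(YAW),np.cos(YAW),0])
def pose(G,tiltdeg,back=0.0):
    M=ori(U,np.radians(tiltdeg),-1); return np.array(G)+(.005-back)*M.as_matrix()[:,2],M
def move(cur,tgt,n=7):
    (p,r),(q,M)=cur,tgt; t=r.inv().apply(q-p)*100; dv=(r.inv()*M).as_rotvec()
    print('trans',t.round(2),'rot',dv.round(3),'len cm',np.linalg.norm(t).round(1),'deg',np.degrees(np.linalg.norm(dv)).round(1))
    prev=None
    for i in range(n+1):
        f=i/n; s=ik(p+(q-p)*f,r*R.from_rotvec(dv*f))
        if not s: print('  NO IK',f); continue
        b=s[0] if prev is None else min(s,key=lambda a:np.abs(a[1]-prev).max())
        if prev is not None and np.abs(b[1]-prev).max()>.2: print('  jump',f,(b[1]-prev).round(2))
        prev=b[1]
    print('  end J',prev.round(2)); return tgt
E
python3 - <<'E'
from kin import *
f=cam('top'); P=cloud(f); m=(P[...,2]>.09)&(P[...,2]<.11)&(abs(P[...,0]-.57)<.07)&(abs(P[...,1]-.19)<.07)
q=P[m]; print('crock pts',m.sum(),np.percentile(q,[1,99],axis=0).round(4).tolist(),q.mean(0).round(4))
for im_ in ('top','scene'):
    f=cam(im_); g=(f['pixels'].min(2)>(150 if im_=='top' else 135)).astype(np.uint8)
    c0,_=cv2.projectPoints(np.array([[.571,.188,.101]]),np.array(f['rvec'],float),f['t'],f['K'],f['d']); u0,v0=c0.ravel()
    n,lab,st,ce=cv2.connectedComponentsWithStats(g); k=lab[int(v0),int(u0)]; print(im_,u0.round(),v0.round(),k,st[k],plane(f,[ce[k]],.101).round(4))
C=np.array([.571,.188,.0535]); k=np.array([0,0,1])
G=C-.008*U+.010*k
a=move(tool(),pose(G+[0,-.0,.08],60,.10),10); b=move(a,pose(G,60,.09)); c=move(b,pose(G,60))
E
```

```text
crock pts 581 [[0.5397, 0.1574, 0.0926], [0.6017, 0.2194, 0.1064]] [0.5704 0.1878 0.1006]
top 227.0 191.0 35 [214 178  26  27 627] [[0.5715 0.1895 0.101 ]]
scene 373.0 151.0 6 [359 140  29  23 396] [[0.5707 0.1891 0.101 ]]
trans [ 9.72  4.39 12.16] rot [ 0.275  0.256 -1.583] len cm 16.2 deg 93.2
  end J [-0.35  0.17  1.82  0.94  1.66 -0.55]
trans [-6.93  0.    5.  ] rot [0. 0. 0.] len cm 8.5 deg 0.0
  end J [-0.34  0.3   1.84  0.94  1.56 -0.66]
trans [ 0. -0.  9.] rot [0. 0. 0.] len cm 9.0 deg 0.0
  end J [-0.21  0.35  1.87  1.02  1.43 -0.67]
```

>>> send_rows([
  {"translation":[0.8,0.4,1.0],"delta_rot":[0.023,0.022,-0.135],"jaw":8.54},
  {"translation":[1.7,0.7,2.1],"delta_rot":[0.047,0.044,-0.269],"jaw":8.54},
  {"translation":[2.5,1.1,3.1],"delta_rot":[0.07,0.065,-0.404],"jaw":8.54},
  {"translation":[3.3,1.5,4.1],"delta_rot":[0.094,0.087,-0.538],"jaw":8.54},
  {"translation":[4.1,1.9,5.2],"delta_rot":[0.117,0.109,-0.673],"jaw":8.54},
  {"translation":[5.0,2.2,6.2],"delta_rot":[0.14,0.131,-0.807],"jaw":8.54},
  {"translation":[5.8,2.6,7.2],"delta_rot":[0.164,0.152,-0.942],"jaw":8.54},
  {"translation":[6.6,3.0,8.3],"delta_rot":[0.187,0.174,-1.076],"jaw":8.54},
])

```text
time: 9.45
tool_pos: [0.5433, 0.0822, 0.2319]
tool_rot: [-0.38, 0.767, 0.451, 0.253]
contact_force: [-0.3, -0.1, -0.5]
gripper_width: 0.997
grasp_force: 0.0
```

```bash
python3 - <<'E'
import q
from kin import *
C=np.array([.5707,.1883,.0535]); k=np.array([0,0,1])
G=C-.008*U+.010*k
a=move(tool(),pose(G+[0,0,.05],60,.09)); b=move(a,pose(G,60,.08)); c=move(b,pose(G,60))
E
```

```text
t 9.45 p [0.5433 0.0822 0.2319] z [ 0.046  0.811 -0.584] x [0.466 0.499 0.73 ] j [-0.381 -0.021  1.902  0.881  1.639  0.012] F [-0.3 -0.1 -0.5] w 0.997 g 0.0
trans [-2.94  4.57  6.55] rot [ 0.092  0.082 -0.498] len cm 8.5 deg 29.4
  end J [-0.33  0.21  1.84  0.94  1.61 -0.59]
trans [-4.33 -0.    3.5 ] rot [0. 0. 0.] len cm 5.6 deg 0.0
  end J [-0.32  0.3   1.85  0.95  1.55 -0.66]
trans [ 0. -0.  8.] rot [0. 0. 0.] len cm 8.0 deg 0.0
  end J [-0.21  0.35  1.87  1.02  1.43 -0.67]
```

>>> send_rows([
  {"translation":[-0.6,0.9,1.3],"delta_rot":[0.018,0.016,-0.1],"jaw":8.54},
  {"translation":[-1.2,1.8,2.6],"delta_rot":[0.037,0.033,-0.199],"jaw":8.54},
  {"translation":[-1.8,2.7,3.9],"delta_rot":[0.055,0.049,-0.299],"jaw":8.54},
  {"translation":[-2.4,3.7,5.2],"delta_rot":[0.074,0.066,-0.398],"jaw":8.54},
  {"translation":[-2.94,4.57,6.55],"delta_rot":[0.092,0.082,-0.498],"jaw":8.54},
  {"translation":[-2.94,4.57,6.55],"delta_rot":[0.092,0.082,-0.498],"jaw":8.54},
  {"translation":[-2.94,4.57,6.55],"delta_rot":[0.092,0.082,-0.498],"jaw":8.54},
  {"translation":[-2.94,4.57,6.55],"delta_rot":[0.092,0.082,-0.498],"jaw":8.54},
])

```text
time: 10.25
tool_pos: [0.5725, 0.1072, 0.1573]
tool_rot: [-0.359, 0.606, 0.619, 0.348]
contact_force: [-1.2, -0.9, -0.3]
gripper_width: 1.002
grasp_force: 0.0
```

```bash
python3 - <<'E'
import q
from kin import *
C=np.array([.5707,.1883,.0535]); k=np.array([0,0,1])
G=C-.008*U+.010*k
b=move(tool(),pose(G,60,.08)); c=move(b,pose(G,60)); 
E
```

```text
t 10.25 p [0.5725 0.1072 0.1573] z [-0.024  0.866 -0.5  ] x [-0.008  0.5    0.866] j [-0.335  0.211  1.837  0.946  1.614 -0.583] F [-1.2 -0.9 -0.3] w 1.002 g 0.0
trans [-4.47  0.08  3.52] rot [ 0.    -0.    -0.006] len cm 5.7 deg 0.3
  end J [-0.32  0.3   1.85  0.95  1.55 -0.66]
trans [ 0. -0.  8.] rot [0. 0. 0.] len cm 8.0 deg 0.0
  end J [-0.21  0.35  1.87  1.02  1.43 -0.67]
```

>>> send_rows([
  {"translation":[-2.2,0.1,1.8],"delta_rot":[0,0,-0.006],"jaw":8.54},
  {"translation":[-4.5,0.1,3.5],"delta_rot":[0,0,-0.006],"jaw":8.54},
  {"translation":[-4.5,0.1,5],"delta_rot":[0,0,-0.006],"jaw":8.54},
  {"translation":[-4.5,0.1,7],"delta_rot":[0,0,-0.006],"jaw":8.54},
  {"translation":[-4.5,0.1,9],"delta_rot":[0,0,-0.006],"jaw":8.54},
  {"translation":[-4.5,0.1,11],"delta_rot":[0,0,-0.006],"jaw":8.54},
  {"translation":[-4.5,0.1,11.5],"delta_rot":[0,0,-0.006],"jaw":8.54},
  {"translation":[-4.5,0.1,11.5],"delta_rot":[0,0,-0.006],"jaw":8.54},
])

```text
time: 11.05
tool_pos: [0.5699, 0.1864, 0.0594]
tool_rot: [-0.36, 0.603, 0.621, 0.348]
contact_force: [0.0, 0.2, 0.0]
gripper_width: 1.002
grasp_force: 0.0
```

```bash
python3 - <<'E'
import q
from kin import *
f=cam('scene'); cv2.imwrite('pics/scene4.png',cv2.resize(f['pixels'][90:230,280:440],None,fx=4,fy=4,interpolation=cv2.INTER_CUBIC))
E
```

```text
t 11.05 p [0.5699 0.1864 0.0594] z [-0.028  0.867 -0.498] x [-0.014  0.498  0.867] j [-0.204  0.353  1.87   1.019  1.429 -0.674] F [0.  0.2 0. ] w 1.002 g 0.0
```

View pics/scene4.png

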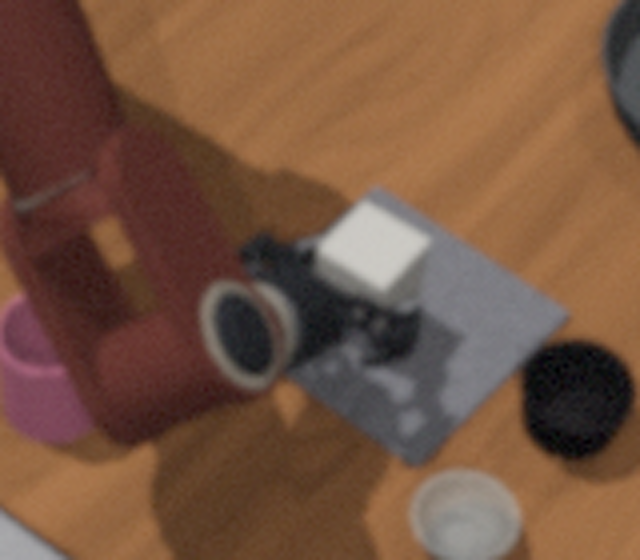

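The fingers straddle the crock at (370,260), which hasn't moved. Closing, then a small lift.

>>> send_rows([
  {"translation":[0,0,0],"delta_rot":[0,0,0],"jaw":5.5},
  {"translation":[0,0,0],"delta_rot":[0,0,0],"jaw":5.5},
  {"translation":[0,0,0],"delta_rot":[0,0,0],"jaw":5.5},
  {"translation":[0,0,0],"delta_rot":[0,0,0],"jaw":5.5},
  {"translation":[0,0,0],"delta_rot":[0,0,0],"jaw":5.5},
  {"translation":[0,0,0],"delta_rot":[0,0,0],"jaw":5.5},
  {"translation":[0,0,0],"delta_rot":[0,0,0],"jaw":5.5},
  {"translation":[0,0,0],"delta_rot":[0,0,0],"jaw":5.5},
])

```text
time: 11.9
tool_pos: [0.5713, 0.1847, 0.0605]
tool_rot: [-0.359, 0.603, 0.621, 0.349]
contact_force: [0.9, -4.0, 5.4]
gripper_width: 0.712
grasp_force: 67.6
```

```bash
python3 - <<'E'
import q
from kin import *
k=np.array([0,0,1])
p,M=tool(); z=M.as_matrix()[:,2]
# lift 9cm then rotate by -90deg about tool y so k->U ; lay centre (.571,.20)
up=move((p,M),(p+[0,0,.10],M))
C=np.array([.5707,.1883,.0535]); off=p-C
W=R.from_rotvec(-np.pi/2*np.cross(k,U)) 
W=W if (W.apply(k)@U)>0 else W.inv(); print('k->',W.apply(k).round(2))
rot=(np.array([.571,.20,.145])+W.apply(off),W*M); r=move(up,rot,12)
low=(np.array([.571,.20,.037])+W.apply(off),W*M); move(r,low)
E
```

```text
t 11.9 p [0.5713 0.1847 0.0605] z [-0.024  0.867 -0.498] x [-0.015  0.498  0.867] j [-0.207  0.352  1.869  1.019  1.429 -0.674] F [ 0.9 -4.   5.4] w 0.712 g 67.6
trans [ 8.67  0.01 -4.98] rot [0. 0. 0.] len cm 10.0 deg 0.0
  end J [-0.21  0.18  1.87  1.01  1.52 -0.53]
k-> [-0.03  1.   -0.  ]
trans [0.09 0.06 2.53] rot [ 1.000e-03 -1.571e+00  0.000e+00] len cm 2.5 deg 90.0
  end J [ 0.43  0.24  1.63 -0.48  1.5   0.49]
trans [5.38 0.   9.36] rot [0. 0. 0.] len cm 10.8 deg 0.0
  end J [ 0.43  0.38  1.66 -0.49  1.35  0.57]
```

>>> send_rows([
  {"translation":[0.9,0,-0.5],"delta_rot":[0,0,0],"jaw":5.5},
  {"translation":[2.6,0,-1.5],"delta_rot":[0,0,0],"jaw":5.5},
  {"translation":[4.8,0,-2.8],"delta_rot":[0,0,0],"jaw":5.5},
  {"translation":[7,0,-4],"delta_rot":[0,0,0],"jaw":5.5},
  {"translation":[8.3,0,-4.8],"delta_rot":[0,0,0],"jaw":5.5},
  {"translation":[8.7,0,-5],"delta_rot":[0,0,0],"jaw":5.5},
  {"translation":[8.7,0,-5],"delta_rot":[0,0,0],"jaw":5.5},
  {"translation":[8.7,0,-5],"delta_rot":[0,0,0],"jaw":5.5},
])

```text
time: 12.7
tool_pos: [0.5697, 0.1852, 0.1584]
tool_rot: [-0.36, 0.604, 0.62, 0.348]
contact_force: [-0.2, -0.8, -4.4]
gripper_width: 0.717
grasp_force: 67.2
```

>>> send_rows([
  {"translation":[0,0,0],"delta_rot":[0,-0.05,0],"jaw":5.5},
  {"translation":[0,0,0.2],"delta_rot":[0,-0.15,0],"jaw":5.5},
  {"translation":[0,0,0.4],"delta_rot":[0,-0.27,0],"jaw":5.5},
  {"translation":[0,0,0.6],"delta_rot":[0,-0.39,0],"jaw":5.5},
  {"translation":[0,0,0.8],"delta_rot":[0,-0.51,0],"jaw":5.5},
  {"translation":[0,0,1.0],"delta_rot":[0,-0.63,0],"jaw":5.5},
  {"translation":[0,0,1.2],"delta_rot":[0,-0.75,0],"jaw":5.5},
  {"translation":[0,0,1.4],"delta_rot":[0,-0.87,0],"jaw":5.5},
])

```text
time: 13.5
tool_pos: [0.5692, 0.1973, 0.1517]
tool_rot: [-0.064, 0.694, 0.714, 0.059]
contact_force: [-0.2, 0.2, -4.8]
gripper_width: 0.716
grasp_force: 66.9
```

```bash
python3 - <<'E'
import q
from kin import *
k=np.array([0,0,1]); W=R.from_rotvec(-np.pi/2*np.cross(k,U))
C=np.array([.5707,.1883,.0535]); off=np.array([.5713,.1847,.0605])-C
M=R.from_quat([.603,.621,.349,-.359])
rot=(np.array([.571,.20,.145])+W.apply(off),W*M); r=move(tool(),rot,8)
low=(np.array([.571,.20,.039])+W.apply(off),W*M); move(r,low)
E
```

```text
t 13.5 p [0.5692 0.1973 0.1517] z [-0.009  0.174 -0.985] x [-0.028  0.984  0.174] j [0.133 0.052 1.781 0.181 1.298 0.056] F [-0.2  0.2 -4.8] w 0.716 g 66.9
trans [-0.6   0.24  0.94] rot [-0.003  2.445 -0.006] len cm 1.1 deg 140.1
  jump 0.125 [-0.13  0.    0.05  0.32  0.01 -0.23]
  jump 0.25 [-0.11  0.06  0.03  0.29  0.08 -0.21]
  jump 0.375 [-0.08  0.11  0.01  0.25  0.13 -0.17]
  jump 0.5 [-0.04  0.14 -0.01  0.22  0.16 -0.13]
  jump 0.625 [-0.    0.16 -0.03  0.2   0.18 -0.09]
  jump 0.75 [ 0.04  0.16 -0.05  0.21  0.19 -0.04]
  jump 0.875 [ 0.08  0.15 -0.06  0.25  0.2   0.02]
  jump 1.0 [ 0.11  0.12 -0.07  0.34  0.18  0.12]
  end J [-0.02  0.95  1.66  2.27  2.43 -0.68]
trans [-5.29 -0.01 -9.19] rot [0. 0. 0.] len cm 10.6 deg 0.0
  end J [-0.02  1.19  1.5   2.19  2.49 -0.78]
```

```bash
python3 - <<'E'
from kin import *
k=np.array([0,0,1]); W=R.from_rotvec(np.pi/2*np.cross(k,U)); W=W if W.apply(k)@U>0 else W.inv()
C=np.array([.5707,.1883,.0535]); off=np.array([.5713,.1847,.0605])-C
M=R.from_quat([.603,.621,.349,-.359])
rot=(np.array([.571,.20,.145])+W.apply(off),W*M); r=move(tool(),rot,8)
low=(np.array([.571,.20,.039])+W.apply(off),W*M); move(r,low); print(low[0])
E
```

```text
trans [0.9  0.24 0.47] rot [-0.002 -0.697  0.001] len cm 1.0 deg 39.9
  end J [ 0.43  0.25  1.63 -0.48  1.5   0.49]
trans [5.29 0.01 9.19] rot [0. 0. 0.] len cm 10.6 deg 0.0
  end J [ 0.43  0.38  1.66 -0.49  1.35  0.57]
[0.5713036  0.20701121 0.04261535]
```

>>> send_rows([
  {"translation":[0.1,0,0],"delta_rot":[0,-0.12,0],"jaw":5.5},
  {"translation":[0.3,0.1,0.2],"delta_rot":[0,-0.24,0],"jaw":5.5},
  {"translation":[0.5,0.1,0.3],"delta_rot":[0,-0.36,0],"jaw":5.5},
  {"translation":[0.7,0.2,0.4],"delta_rot":[0,-0.48,0],"jaw":5.5},
  {"translation":[0.8,0.2,0.4],"delta_rot":[0,-0.6,0],"jaw":5.5},
  {"translation":[0.9,0.2,0.5],"delta_rot":[-0.002,-0.697,0.001],"jaw":5.5},
  {"translation":[0.9,0.2,0.5],"delta_rot":[-0.002,-0.697,0.001],"jaw":5.5},
  {"translation":[0.9,0.2,0.5],"delta_rot":[-0.002,-0.697,0.001],"jaw":5.5},
])

```text
time: 14.3
tool_pos: [0.5709, 0.2072, 0.1476]
tool_rot: [0.182, 0.674, 0.694, -0.179]
contact_force: [1.1, 0.5, -4.3]
gripper_width: 0.718
grasp_force: 67.0
```

```bash
cat > look.py <<'E'
from kin import *
import sys
# crock white pixels -> cloud extents near (x,y)
def look(x,y,rad=.11,zmin=.015,zmax=.4):
    f=cam('scene'); P=cloud(f); im=f['pixels']; hsv=cv2.cvtColor(im,cv2.COLOR_BGR2HSV)
    m=(hsv[...,1]<40)&(im.min(2)>110)&(abs(P[...,0]-x)<rad)&(abs(P[...,1]-y)<rad)&(P[...,2]>zmin)&(P[...,2]<zmax)
    q=P[m]; print('white pts',len(q),np.percentile(q,[2,98],axis=0).round(4).tolist())
E
python3 - <<'E'
import q
from look import *
look(.57,.2)
k=np.array([0,0,1]); W=R.from_rotvec(np.pi/2*np.cross(k,U)); W=W if W.apply(k)@U>0 else W.inv()
C=np.array([.5707,.1883,.0535]); off=np.array([.5713,.1847,.0605])-C
M=R.from_quat([.603,.621,.349,-.359])
low=(np.array([.571,.20,.040])+W.apply(off),W*M); move(tool(),low); print(low[0])
E
```

```text
t 14.3 p [0.5709 0.2072 0.1476] z [ 0.012 -0.494 -0.869] x [-0.026  0.869 -0.494] j [ 0.425  0.244  1.629 -0.474  1.495  0.487] F [ 1.1  0.5 -4.3] w 0.718 g 67.0
white pts 693 [[0.5406, 0.1512, 0.112], [0.6023, 0.2413, 0.1786]]
trans [5.21 0.   9.12] rot [-0.    -0.005 -0.001] len cm 10.5 deg 0.3
  end J [ 0.43  0.38  1.66 -0.49  1.35  0.57]
[0.5713036  0.20701121 0.04361535]
```

>>> send_rows([
  {"translation":[0.8,0,1.4],"delta_rot":[0,-0.005,0],"jaw":5.5},
  {"translation":[2,0,3.5],"delta_rot":[0,-0.005,0],"jaw":5.5},
  {"translation":[3.3,0,5.7],"delta_rot":[0,-0.005,0],"jaw":5.5},
  {"translation":[4.4,0,7.7],"delta_rot":[0,-0.005,0],"jaw":5.5},
  {"translation":[5.0,0,8.75],"delta_rot":[0,-0.005,0],"jaw":5.5},
  {"translation":[5.15,0,9.0],"delta_rot":[0,-0.005,0],"jaw":5.5},
  {"translation":[5.2,0,9.1],"delta_rot":[0,-0.005,0],"jaw":5.5},
  {"translation":[5.2,0,9.1],"delta_rot":[0,-0.005,0],"jaw":5.5},
])

```text
time: 15.15
tool_pos: [0.573, 0.2074, 0.0462]
tool_rot: [0.186, 0.674, 0.692, -0.179]
contact_force: [0.9, 0.0, -2.7]
gripper_width: 0.72
grasp_force: 67.0
```

>>> send_rows([
  {"translation":[0.05,0,0.09],"delta_rot":[0,0,0],"jaw":5.5},
  {"translation":[0.1,0,0.17],"delta_rot":[0,0,0],"jaw":5.5},
  {"translation":[0.15,0,0.26],"delta_rot":[0,0,0],"jaw":5.5},
  {"translation":[0.15,0,0.26],"delta_rot":[0,0,0],"jaw":5.5},
  {"translation":[0.15,0,0.26],"delta_rot":[0,0,0],"jaw":5.5},
  {"translation":[0.15,0,0.26],"delta_rot":[0,0,0],"jaw":5.5},
  {"translation":[0.15,0,0.26],"delta_rot":[0,0,0],"jaw":5.5},
  {"translation":[0.15,0,0.26],"delta_rot":[0,0,0],"jaw":5.5},
])

```text
time: 15.95
tool_pos: [0.5721, 0.2072, 0.042]
tool_rot: [0.186, 0.673, 0.693, -0.18]
contact_force: [-0.7, 1.1, -3.5]
gripper_width: 0.72
grasp_force: 67.0
```

```bash
python3 - <<'E'
import q
from look import *
look(.57,.2)
E
```

```text
t 15.95 p [0.5721 0.2072 0.042 ] z [ 0.015 -0.499 -0.866] x [-0.024  0.866 -0.5  ] j [ 0.427  0.379  1.663 -0.492  1.347  0.571] F [-0.7  1.1 -3.5] w 0.72 g 67.0
white pts 508 [[0.5406, 0.1541, 0.0158], [0.6029, 0.2412, 0.0745]]
```

>>> send_rows([
  {"translation":[0.05,0,0.09],"delta_rot":[0,0,0],"jaw":5.5},
  {"translation":[0.05,0,0.09],"delta_rot":[0,0,0],"jaw":5.5},
  {"translation":[0.1,0,0.17],"delta_rot":[0,0,0],"jaw":5.5},
  {"translation":[0.1,0,0.17],"delta_rot":[0,0,0],"jaw":5.5},
  {"translation":[0.13,0,0.22],"delta_rot":[0,0,0],"jaw":5.5},
  {"translation":[0.13,0,0.22],"delta_rot":[0,0,0],"jaw":5.5},
  {"translation":[0.13,0,0.22],"delta_rot":[0,0,0],"jaw":5.5},
  {"translation":[0.13,0,0.22],"delta_rot":[0,0,0],"jaw":5.5},
])

```text
time: 16.8
tool_pos: [0.5723, 0.2072, 0.0418]
tool_rot: [0.187, 0.674, 0.692, -0.18]
contact_force: [-7.1, -1.2, 10.2]
gripper_width: 0.721
grasp_force: 68.3
```

Contact made (10 N up). Next I'll release and back out along the tool axis.

>>> send_rows([
  {"translation":[0,0,0],"delta_rot":[0,0,0],"jaw":7},
  {"translation":[0,0,0],"delta_rot":[0,0,0],"jaw":8.54},
  {"translation":[0,0,0],"delta_rot":[0,0,0],"jaw":8.54},
  {"translation":[0,0,0],"delta_rot":[0,0,0],"jaw":8.54},
  {"translation":[0,0,-1.5],"delta_rot":[0,0,0],"jaw":8.54},
  {"translation":[0,0,-4.5],"delta_rot":[0,0,0],"jaw":8.54},
  {"translation":[0,0,-8],"delta_rot":[0,0,0],"jaw":8.54},
  {"translation":[0,0,-12],"delta_rot":[0,0,0],"jaw":8.54},
])

```text
time: 17.6
tool_pos: [0.5697, 0.2677, 0.1445]
tool_rot: [0.186, 0.673, 0.693, -0.18]
contact_force: [1.8, 0.9, -0.8]
gripper_width: 0.999
grasp_force: 0.0
```

```bash
python3 - <<'E'
import q
from look import *
look(.57,.2)
C=np.array([.571,.20,.037]); k=np.array([0,0,1]); G=C-.020*U+.005*k
a=move(tool(),pose(G+[0,0,.10],60,.10),13); b=move(a,pose(G,60,.09)); move(b,pose(G,60))
E
```

```text
t 17.6 p [0.5697 0.2677 0.1445] z [ 0.014 -0.5   -0.866] x [-0.024  0.866 -0.5  ] j [ 0.508  0.318  1.547 -0.46   1.54   0.557] F [ 1.8  0.9 -0.8] w 0.999 g 0.0
white pts 552 [[0.5411, 0.154, 0.016], [0.6029, 0.2473, 0.0736]]
trans [-16.98  -0.4    5.41] rot [0.012 1.565 0.006] len cm 17.8 deg 89.6
  end J [-0.35  0.17  1.82  0.94  1.66 -0.55]
trans [-8.66  0.    6.  ] rot [0. 0. 0.] len cm 10.5 deg 0.0
  end J [-0.34  0.33  1.84  0.94  1.54 -0.69]
trans [ 0. -0.  9.] rot [0. 0. 0.] len cm 9.0 deg 0.0
  end J [-0.21  0.39  1.86  1.02  1.41 -0.7 ]
```

>>> send_rows([
  {"translation":[-1.5,0,-0.5],"delta_rot":[0,0.13,0],"jaw":8.54},
  {"translation":[-3.1,-0.1,-0.5],"delta_rot":[0,0.27,0],"jaw":8.54},
  {"translation":[-4.6,-0.1,0.0],"delta_rot":[0,0.41,0],"jaw":8.54},
  {"translation":[-6.1,-0.1,0.6],"delta_rot":[0,0.55,0],"jaw":8.54},
  {"translation":[-7.6,-0.2,1.3],"delta_rot":[0,0.69,0],"jaw":8.54},
  {"translation":[-9.2,-0.2,2.0],"delta_rot":[0.01,0.83,0],"jaw":8.54},
  {"translation":[-10.7,-0.2,2.8],"delta_rot":[0.01,0.97,0],"jaw":8.54},
  {"translation":[-12.2,-0.3,3.6],"delta_rot":[0.01,1.11,0],"jaw":8.54},
])

```text
time: 18.45
tool_pos: [0.5716, 0.1426, 0.1757]
tool_rot: [-0.21, 0.667, 0.686, 0.202]
contact_force: [0.4, -0.2, -1.2]
gripper_width: 1.0
grasp_force: 0.0
```

```bash
python3 - <<'E'
import q
from look import *
look(.57,.2,.09,.055,.09)
f=cam('top');P=cloud(f);im=f['pixels'];m=(im.min(2)>140)&(abs(P[...,0]-.57)<.09)&(abs(P[...,1]-.2)<.1)&(P[...,2]>.05)&(P[...,2]<.085)
t=P[m]; print(len(t),np.percentile(t,[1,99],axis=0).round(4).tolist(),cv2.minAreaRect(t[:,:2].astype(np.float32)*1000))
C=np.array([.571,.20,.037]); k=np.array([0,0,1]); G=C-.020*U+.005*k
a=move(tool(),pose(G+[0,0,.05],60,.10),13); b=move(a,pose(G,60,.09)); move(b,pose(G,60))
E
```

```text
t 18.45 p [0.5716 0.1426 0.1757] z [-0.019  0.558 -0.83 ] x [-0.022  0.83   0.558] j [-0.138  0.037  1.828  0.589  1.421 -0.3  ] F [ 0.4 -0.2 -1.2] w 1.0 g 0.0
white pts 369 [[0.5436, 0.1544, 0.0568], [0.6028, 0.2455, 0.0732]]
814 [[0.5409, 0.1542, 0.0568], [0.6025, 0.2467, 0.0728]] ((572.1991577148438, 201.00924682617188), (62.24260330200195, 95.23909759521484), 1.2407312393188477)
trans [-5.28  0.25  0.38] rot [-0.003  0.46  -0.011] len cm 5.3 deg 26.3
  end J [-0.35  0.25  1.83  0.94  1.61 -0.62]
trans [-4.33  0.    3.5 ] rot [0. 0. 0.] len cm 5.6 deg 0.0
  end J [-0.34  0.33  1.84  0.94  1.54 -0.69]
trans [ 0. -0.  9.] rot [0. 0. 0.] len cm 9.0 deg 0.0
  end J [-0.21  0.39  1.86  1.02  1.41 -0.7 ]
```

The crock lies on the mat, centre (0.572, 0.201), 62 × 95 mm as expected. Moving to the regrasp.

>>> send_rows([
  {"translation":[-1.3,0.1,0.1],"delta_rot":[0,0.12,0],"jaw":8.54},
  {"translation":[-2.6,0.1,0.2],"delta_rot":[0,0.24,0],"jaw":8.54},
  {"translation":[-3.9,0.2,0.3],"delta_rot":[0,0.36,-0.01],"jaw":8.54},
  {"translation":[-5.3,0.3,0.4],"delta_rot":[-0.003,0.46,-0.011],"jaw":8.54},
  {"translation":[-5.3,0.3,0.4],"delta_rot":[-0.003,0.46,-0.011],"jaw":8.54},
  {"translation":[-5.3,0.3,0.4],"delta_rot":[-0.003,0.46,-0.011],"jaw":8.54},
  {"translation":[-5.3,0.3,0.4],"delta_rot":[-0.003,0.46,-0.011],"jaw":8.54},
  {"translation":[-5.3,0.3,0.4],"delta_rot":[-0.003,0.46,-0.011],"jaw":8.54},
])

```text
time: 19.35
tool_pos: [0.5752, 0.1026, 0.1422]
tool_rot: [-0.358, 0.601, 0.625, 0.348]
contact_force: [0.2, -0.8, 0.8]
gripper_width: 1.005
grasp_force: 0.0
```

```bash
python3 - <<'E'
import q
from look import *
f=cam('scene'); cv2.imwrite('pics/scene5.png',cv2.resize(f['pixels'][90:230,280:440],None,fx=4,fy=4,interpolation=cv2.INTER_CUBIC))
C=np.array([.572,.201,.037]); k=np.array([0,0,1]); G=C-.020*U+.005*k
b=move(tool(),pose(G,60,.09)); move(b,pose(G,60))
E
```

```text
t 19.35 p [0.5752 0.1026 0.1422] z [-0.029  0.864 -0.502] x [-0.022  0.501  0.865] j [-0.339  0.243  1.828  0.938  1.606 -0.619] F [ 0.2 -0.8  0.8] w 1.005 g 0.0
trans [-4.72 -0.06  3.31] rot [-0.005  0.002  0.008] len cm 5.8 deg 0.5
  end J [-0.33  0.33  1.84  0.95  1.54 -0.69]
trans [ 0. -0.  9.] rot [0. 0. 0.] len cm 9.0 deg 0.0
  end J [-0.2   0.39  1.86  1.02  1.41 -0.7 ]
```

View pics/scene5.png

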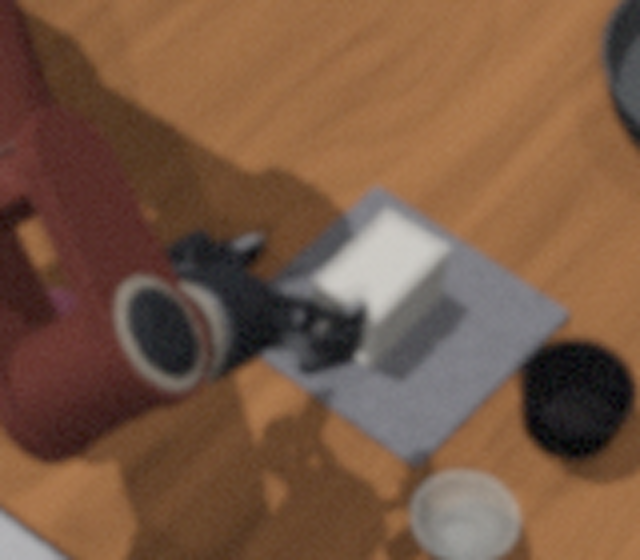

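The crock lies on its side at (385,285), with the mouth end towards the gripper at (320,320). Sliding in.

>>> send_rows([
  {"translation":[-2.4,0,1.6],"delta_rot":[0,0,0.004],"jaw":8.54},
  {"translation":[-4.7,0,3.3],"delta_rot":[0,0,0.008],"jaw":8.54},
  {"translation":[-4.7,0,5],"delta_rot":[0,0,0.008],"jaw":8.54},
  {"translation":[-4.7,0,7.5],"delta_rot":[0,0,0.008],"jaw":8.54},
  {"translation":[-4.7,0,10],"delta_rot":[0,0,0.008],"jaw":8.54},
  {"translation":[-4.7,0,12],"delta_rot":[0,0,0.008],"jaw":8.54},
  {"translation":[-4.7,0,12.3],"delta_rot":[0,0,0.008],"jaw":8.54},
  {"translation":[-4.7,0,12.3],"delta_rot":[0,0,0.008],"jaw":8.54},
])

```text
time: 20.2
tool_pos: [0.5718, 0.1854, 0.0386]
tool_rot: [-0.36, 0.604, 0.621, 0.346]
contact_force: [-0.4, -0.3, -0.0]
gripper_width: 1.001
grasp_force: 0.0
```

>>> send_rows([
  {"translation":[0,0,0],"delta_rot":[0,0,0],"jaw":5.5},
  {"translation":[0,0,0],"delta_rot":[0,0,0],"jaw":5.5},
  {"translation":[0,0,0],"delta_rot":[0,0,0],"jaw":5.5},
  {"translation":[0,0,0],"delta_rot":[0,0,0],"jaw":5.5},
  {"translation":[0,0,0],"delta_rot":[0,0,0],"jaw":5.5},
  {"translation":[0,0,0],"delta_rot":[0,0,0],"jaw":5.5},
  {"translation":[0,0,0],"delta_rot":[0,0,0],"jaw":5.5},
  {"translation":[0,0,0],"delta_rot":[0,0,0],"jaw":5.5},
])

```text
time: 21.0
tool_pos: [0.573, 0.1838, 0.0393]
tool_rot: [-0.36, 0.604, 0.621, 0.347]
contact_force: [-1.2, -5.7, 5.7]
gripper_width: 0.72
grasp_force: 58.6
```

```bash
python3 - <<'E'
import q
from look import *
f=cam('top');P=cloud(f);im=f['pixels'];m=(im.min(2)>140)&(abs(P[...,0]-.57)<.09)&(abs(P[...,1]-.2)<.1)&(P[...,2]>.05)&(P[...,2]<.085)
t=P[m]; print(len(t),np.percentile(t,[1,99],axis=0).round(4).tolist())
k=np.array([0,0,1]); W=R.from_rotvec(np.pi/2*np.cross(k,U)); W=W if W.apply(k)@U>0 else W.inv()
p,M=tool(); C=np.array([.572,.201,.037]); off=p-C; print('off',off)
open('off.txt','w').write(repr((off.tolist(),M.as_quat().tolist())))
up=move((p,M),(p+[0,0,.13],M))
S=np.array([.536,-.21,0])
mid=move(up,(np.array([.555,.0,.19])+W.apply(off),W*M),14)
sc=move(mid,(S+[0,0,.15]+W.apply(off),W*M)); lo=move(sc,(S+[0,0,.0725]+W.apply(off),W*M))
alt=move(up,(np.array([.56,.17,.20])+W.apply(off),W*M),12);move(alt,sc,10)
E
```

```text
t 21.0 p [0.573  0.1838 0.0393] z [-0.027  0.866 -0.5  ] x [-0.012  0.5    0.866] j [-0.207  0.396  1.858  1.02   1.413 -0.699] F [-1.2 -5.7  5.7] w 0.72 g 58.6
834 [[0.5406, 0.1545, 0.0559], [0.6055, 0.2482, 0.0729]]
off [ 0.00096361 -0.01724974  0.00226779]
trans [11.26 -0.04 -6.5 ] rot [0. 0. 0.] len cm 13.0 deg 0.0
  end J [-0.21  0.17  1.86  1.    1.53 -0.51]
trans [ -5.76  -2.3  -17.56] rot [-0.004 -1.571  0.004] len cm 18.6 deg 90.0
  end J [ 0.11 -0.02  1.82 -0.53  1.42  0.18]
trans [-16.14  -2.41  13.94] rot [0. 0. 0.] len cm 21.5 deg 0.0
  end J [-0.28 -0.05  1.92 -0.55  1.17 -0.11]
trans [3.87 0.01 6.71] rot [0. 0. 0.] len cm 7.7 deg 0.0
  end J [-0.28  0.05  1.96 -0.58  1.05 -0.03]
trans [ 3.6  -1.3  -3.36] rot [-0.004 -1.571  0.004] len cm 5.1 deg 90.0
  end J [ 0.38  0.12  1.65 -0.49  1.57  0.41]
trans [-30.35  -3.33  23.3 ] rot [0. 0. 0.] len cm 38.4 deg 0.0
  end J [-0.28 -0.05  1.92 -0.55  1.17 -0.11]
```

>>> send_rows([
  {"translation":[0.9,0,-0.5],"delta_rot":[0,0,0],"jaw":5.5},
  {"translation":[2.6,0,-1.5],"delta_rot":[0,0,0],"jaw":5.5},
  {"translation":[5,0,-2.9],"delta_rot":[0,0,0],"jaw":5.5},
  {"translation":[7.5,0,-4.3],"delta_rot":[0,0,0],"jaw":5.5},
  {"translation":[9.8,0,-5.7],"delta_rot":[0,0,0],"jaw":5.5},
  {"translation":[11,0,-6.4],"delta_rot":[0,0,0],"jaw":5.5},
  {"translation":[11.3,0,-6.5],"delta_rot":[0,0,0],"jaw":5.5},
  {"translation":[11.3,0,-6.5],"delta_rot":[0,0,0],"jaw":5.5},
])

```text
time: 21.85
tool_pos: [0.5721, 0.1849, 0.1677]
tool_rot: [-0.36, 0.604, 0.621, 0.346]
contact_force: [-0.2, 0.6, -4.3]
gripper_width: 0.719
grasp_force: 58.7
```

>>> send_rows([
  {"translation":[-0.2,-0.1,-0.6],"delta_rot":[0,-0.05,0],"jaw":5.5},
  {"translation":[-0.6,-0.2,-1.8],"delta_rot":[0,-0.15,0],"jaw":5.5},
  {"translation":[-1,-0.4,-3.2],"delta_rot":[0,-0.27,0],"jaw":5.5},
  {"translation":[-1.5,-0.6,-4.6],"delta_rot":[0,-0.39,0],"jaw":5.5},
  {"translation":[-1.9,-0.8,-6],"delta_rot":[0,-0.51,0],"jaw":5.5},
  {"translation":[-2.3,-0.9,-7.4],"delta_rot":[0,-0.63,0],"jaw":5.5},
  {"translation":[-2.8,-1.1,-8.8],"delta_rot":[0,-0.75,0],"jaw":5.5},
  {"translation":[-3.2,-1.3,-10.2],"delta_rot":[0,-0.87,0],"jaw":5.5},
])

```text
time: 22.65
tool_pos: [0.5617, 0.0796, 0.1899]
tool_rot: [-0.065, 0.694, 0.715, 0.057]
contact_force: [-1.1, -0.8, -4.3]
gripper_width: 0.724
grasp_force: 58.7
```

```bash
cat > fin.py <<'E'
from look import *
k=np.array([0,0,1]); W=R.from_rotvec(np.pi/2*np.cross(k,U)); W=W if W.apply(k)@U>0 else W.inv()
o,qq=ast.literal_eval(open('off.txt').read()); off=np.array(o); M=R.from_quat(qq); S=np.array([.536,-.21,0])
fp=lambda c:(np.array(c)+W.apply(off),W*M)
E
python3 - <<'E'
import q
from fin import *
mid=move(tool(),fp((.555,0,.19))); sc=move(mid,fp(S+[0,0,.15]),8); move(sc,fp(S+[0,0,.0725]))
E
```

```text
t 22.65 p [0.5617 0.0796 0.1899] z [-0.014  0.172 -0.985] x [-0.028  0.985  0.172] j [-0.071 -0.042  1.809  0.174  1.404 -0.132] F [-1.1 -0.8 -4.3] w 0.724 g 58.7
trans [-7.3  -0.88 -3.03] rot [-0.007 -0.697  0.007] len cm 8.0 deg 39.9
  end J [ 0.11 -0.02  1.82 -0.53  1.42  0.18]
trans [-16.14  -2.41  13.94] rot [0. 0. 0.] len cm 21.5 deg 0.0
  end J [-0.28 -0.05  1.92 -0.55  1.17 -0.11]
trans [3.87 0.01 6.71] rot [0. 0. 0.] len cm 7.7 deg 0.0
  end J [-0.28  0.05  1.96 -0.58  1.05 -0.03]
```

>>> send_rows([
  {"translation":[-1.3,-0.2,-0.5],"delta_rot":[0,-0.12,0],"jaw":5.5},
  {"translation":[-2.6,-0.3,-1.1],"delta_rot":[0,-0.24,0],"jaw":5.5},
  {"translation":[-3.9,-0.5,-1.6],"delta_rot":[0,-0.36,0],"jaw":5.5},
  {"translation":[-5.2,-0.6,-2.1],"delta_rot":[-0.005,-0.48,0.005],"jaw":5.5},
  {"translation":[-6.4,-0.8,-2.7],"delta_rot":[-0.006,-0.6,0.006],"jaw":5.5},
  {"translation":[-7.3,-0.9,-3],"delta_rot":[-0.007,-0.697,0.007],"jaw":5.5},
  {"translation":[-7.3,-0.9,-3],"delta_rot":[-0.007,-0.697,0.007],"jaw":5.5},
  {"translation":[-7.3,-0.9,-3],"delta_rot":[-0.007,-0.697,0.007],"jaw":5.5},
])

```text
time: 23.45
tool_pos: [0.5553, 0.0035, 0.2061]
tool_rot: [0.182, 0.675, 0.692, -0.179]
contact_force: [0.1, -0.1, -3.6]
gripper_width: 0.722
grasp_force: 59.2
```

```bash
python3 - <<'E'
import q
from fin import *
look(.555,0,.07,.1,.3)
sc=move(tool(),fp(S+[0,0,.15]),8); move(sc,fp(S+[0,0,.0725]))
E
```

```text
t 23.45 p [0.5553 0.0035 0.2061] z [ 0.011 -0.494 -0.869] x [-0.022  0.869 -0.494] j [ 0.108 -0.024  1.816 -0.521  1.421  0.182] F [ 0.1 -0.1 -3.6] w 0.722 g 59.2
white pts 500 [[0.5254, -0.0299, 0.1446], [0.586, 0.0309, 0.2392]]
trans [-16.3   -2.44  13.86] rot [ 0.001 -0.006 -0.001] len cm 21.5 deg 0.4
  end J [-0.28 -0.05  1.92 -0.55  1.17 -0.11]
trans [3.87 0.01 6.71] rot [0. 0. 0.] len cm 7.7 deg 0.0
  end J [-0.28  0.05  1.96 -0.58  1.05 -0.03]
```

The held crock measures x 0.525–0.586, y ±0.030, z 0.145–0.239, so it is upright as expected. Moving over the scale.

>>> send_rows([
  {"translation":[-1.2,-0.2,1],"delta_rot":[0,0,0],"jaw":5.5},
  {"translation":[-3.7,-0.6,3.1],"delta_rot":[0,0,0],"jaw":5.5},
  {"translation":[-6.4,-1,5.4],"delta_rot":[0,0,0],"jaw":5.5},
  {"translation":[-9.1,-1.4,7.7],"delta_rot":[0,0,0],"jaw":5.5},
  {"translation":[-11.8,-1.8,10],"delta_rot":[0,0,0],"jaw":5.5},
  {"translation":[-14.4,-2.2,12.3],"delta_rot":[0,0,0],"jaw":5.5},
  {"translation":[-16,-2.4,13.6],"delta_rot":[0,-0.006,0],"jaw":5.5},
  {"translation":[-16.3,-2.45,13.9],"delta_rot":[0,-0.006,0],"jaw":5.5},
])

```text
time: 24.3
tool_pos: [0.5355, -0.2112, 0.1684]
tool_rot: [0.186, 0.676, 0.689, -0.181]
contact_force: [-0.3, 0.7, -3.0]
gripper_width: 0.715
grasp_force: 59.0
```

>>> send_rows([
  {"translation":[0,0,0],"delta_rot":[0,0,0],"jaw":5.5},
  {"translation":[0.5,0,0.8],"delta_rot":[0,0,0],"jaw":5.5},
  {"translation":[1.3,0,2.2],"delta_rot":[0,0,0],"jaw":5.5},
  {"translation":[2.3,0,4],"delta_rot":[0,0,0],"jaw":5.5},
  {"translation":[3,0,5.2],"delta_rot":[0,0,0],"jaw":5.5},
  {"translation":[3.2,0,5.6],"delta_rot":[0,0,0],"jaw":5.5},
  {"translation":[3.2,0,5.6],"delta_rot":[0,0,0],"jaw":5.5},
  {"translation":[3.2,0,5.6],"delta_rot":[0,0,0],"jaw":5.5},
])

```text
time: 25.1
tool_pos: [0.5379, -0.2087, 0.1051]
tool_rot: [0.188, 0.675, 0.691, -0.18]
contact_force: [-0.4, 0.7, -3.7]
gripper_width: 0.716
grasp_force: 59.1
```

```bash
python3 - <<'E'
import q
from fin import *
look(.536,-.21,.07,.04,.16)
f=cam('top');P=cloud(f);im=f['pixels'];m=(im.min(2)>120)&(abs(P[...,0]-.536)<.06)&(abs(P[...,1]+.21)<.06)&(P[...,2]>.09)&(P[...,2]<.15)
t=P[m]; print(len(t),np.percentile(t,[1,99],axis=0).round(4).tolist())
move(tool(),fp(S+[0,0,.0715]))
E
```

```text
t 25.1 p [ 0.5379 -0.2087  0.1051] z [ 0.016 -0.502 -0.865] x [-0.02   0.864 -0.503] j [-0.278  0.028  1.951 -0.579  1.066 -0.041] F [-0.4  0.7 -3.7] w 0.716 g 59.1
white pts 457 [[0.5055, -0.2415, 0.0438], [0.5693, -0.1818, 0.1377]]
153 [[0.4929, -0.2405, 0.1026], [0.5728, -0.1896, 0.1404]]
trans [ 0.96 -0.18  1.41] rot [ 0.005  0.003 -0.003] len cm 1.7 deg 0.4
  end J [-0.28  0.05  1.96 -0.58  1.05 -0.03]
```

>>> send_rows([
  {"translation":[0.3,-0.1,0.4],"delta_rot":[0,0,0],"jaw":5.5},
  {"translation":[0.6,-0.1,0.9],"delta_rot":[0.005,0.003,0],"jaw":5.5},
  {"translation":[0.8,-0.1,1.25],"delta_rot":[0.005,0.003,0],"jaw":5.5},
  {"translation":[0.87,-0.1,1.37],"delta_rot":[0.005,0.003,0],"jaw":5.5},
  {"translation":[0.91,-0.1,1.43],"delta_rot":[0.005,0.003,0],"jaw":5.5},
  {"translation":[0.93,-0.1,1.46],"delta_rot":[0.005,0.003,0],"jaw":5.5},
  {"translation":[0.93,-0.1,1.46],"delta_rot":[0.005,0.003,0],"jaw":5.5},
  {"translation":[0.93,-0.1,1.46],"delta_rot":[0.005,0.003,0],"jaw":5.5},
])

```text
time: 26.0
tool_pos: [0.5365, -0.2081, 0.0874]
tool_rot: [0.185, 0.675, 0.691, -0.181]
contact_force: [-0.4, 0.7, -3.7]
gripper_width: 0.718
grasp_force: 59.1
```

>>> send_rows([
  {"translation":[0.03,0,0.05],"delta_rot":[0,0,0],"jaw":5.5},
  {"translation":[0.05,0,0.09],"delta_rot":[0,0,0],"jaw":5.5},
  {"translation":[0.08,0,0.13],"delta_rot":[0,0,0],"jaw":5.5},
  {"translation":[0.1,0,0.17],"delta_rot":[0,0,0],"jaw":5.5},
  {"translation":[0.1,0,0.17],"delta_rot":[0,0,0],"jaw":5.5},
  {"translation":[0.1,0,0.17],"delta_rot":[0,0,0],"jaw":5.5},
  {"translation":[0.1,0,0.17],"delta_rot":[0,0,0],"jaw":5.5},
  {"translation":[0.1,0,0.17],"delta_rot":[0,0,0],"jaw":5.5},
])

```text
time: 26.8
tool_pos: [0.5368, -0.2083, 0.0868]
tool_rot: [0.185, 0.675, 0.69, -0.182]
contact_force: [-3.7, 2.9, 5.0]
gripper_width: 0.72
grasp_force: 60.2
```

Contact on the plate (about 9 N). Releasing, then backing out.

>>> send_rows([
  {"translation":[0,0,0],"delta_rot":[0,0,0],"jaw":6.5},
  {"translation":[0,0,0],"delta_rot":[0,0,0],"jaw":7.5},
  {"translation":[0,0,0],"delta_rot":[0,0,0],"jaw":8.54},
  {"translation":[0,0,0],"delta_rot":[0,0,0],"jaw":8.54},
  {"translation":[0,0,-1.5],"delta_rot":[0,0,0],"jaw":8.54},
  {"translation":[0,0,-4.5],"delta_rot":[0,0,0],"jaw":8.54},
  {"translation":[0,0,-8.5],"delta_rot":[0,0,0],"jaw":8.54},
  {"translation":[0,0,-12.5],"delta_rot":[0,0,0],"jaw":8.54},
])

```text
time: 27.6
tool_pos: [0.5347, -0.1446, 0.1952]
tool_rot: [0.184, 0.675, 0.691, -0.181]
contact_force: [0.6, 0.1, -0.6]
gripper_width: 1.001
grasp_force: 0.0
```

>>> send_rows([
  {"translation":[-0.5,0,-2],"delta_rot":[0,0,0],"jaw":8.54},
  {"translation":[-2,0,-5],"delta_rot":[0,0,0],"jaw":8.54},
  {"translation":[-2,0,-8],"delta_rot":[0,0,0],"jaw":8.54},
  {"translation":[-2,0,-10],"delta_rot":[0,0,0],"jaw":8.54},
  {"translation":[-2,0,-10],"delta_rot":[0,0,0],"jaw":8.54},
  {"translation":[-2,0,-10],"delta_rot":[0,0,0],"jaw":8.54},
  {"translation":[-2,0,-10],"delta_rot":[0,0,0],"jaw":8.54},
  {"translation":[-2,0,-10],"delta_rot":[0,0,0],"jaw":8.54},
])

```text
time: 28.4
tool_pos: [0.5338, -0.1132, 0.2883]
tool_rot: [0.183, 0.675, 0.691, -0.182]
contact_force: [0.2, -0.4, -0.1]
gripper_width: 0.997
grasp_force: 0.0
```

```bash
python3 - <<'E'
import q
from fin import *
look(.536,-.21,.05,.04,.16)
f=cam('scene'); cv2.imwrite('pics/scene6.png',cv2.resize(f['pixels'],None,fx=1.25,fy=1.25,interpolation=cv2.INTER_CUBIC))
f=cam('top');P=cloud(f);m=(abs(P[...,0]-.536)<.06)&(abs(P[...,1]+.21)<.06)&(P[...,2]>.1)&(P[...,2]<.13)
t=P[m]; print(len(t),np.percentile(t,[1,99],axis=0).round(4).tolist())
E
```

```text
t 28.4 p [ 0.5338 -0.1132  0.2883] z [ 0.007 -0.499 -0.866] x [-0.021  0.866 -0.499] j [-0.104 -0.175  1.818 -0.523  1.449 -0.074] F [ 0.2 -0.4 -0.1] w 0.997 g 0.0
white pts 483 [[0.5069, -0.2409, 0.0447], [0.5677, -0.179, 0.1198]]
212 [[0.5056, -0.2398, 0.1004], [0.5675, -0.1784, 0.1214]]
```

View pics/scene6.png

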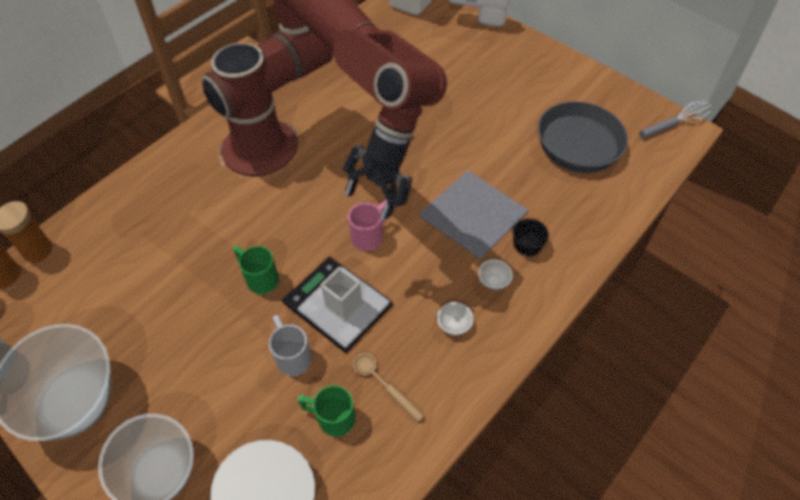

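The crock stands mouth-up on the plate at (341,292), centre (0.537, −0.209) against the plate's (0.536, −0.210). The jug is upright at (290,348), the bowls, cup and spoon are where they were, and the gripper is clear.

```bash
python3 -c "
from plant import *
print(job_done())"
```

```text
the job is handed in; nothing more can be done
None
```

The job is handed in: the steel jug stands upright on the table to the right of the scale, and the crock stands mouth-up within about 1 mm of the plate's centre, in about 28 s of the 72 s limit, with the bowls, cup and spoon left where they were.

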